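# Stow the check discs and wipe-test the pot's joint

## Task

Stow the check discs in their pot: stack all the small brass discs level and centred on the base's raised plate, lay the thicker dark lead disc on top and set the cap over them. Then wipe-test the joint with the wand from its rest: set the felt nib straight down at the brass index pin into the corner between the cap's flange and the base, pressed lightly (the spring gives but never reaches its stop), run it once round clockwise seen from above, slower than 6 cm a second, without lifting or straying, and lift it straight off at the pin. Hang the wand upright in its rest again and leave the pen, adapter, tag, bottle and slab where they are.

Things in the scene. Friction and masses are not known exactly. Their poses are not given: they have to be found in the camera images.
- planchet_0: check disc: a shallow round brass dish with a raised rim, 44 mm across and 10 mm high over the rim, 30 g; one of several alike. Origin at the centre of its underside, z up through its open face. Discs stack rim to underside, 10 mm each, and do not nest. May be absent
- planchet_1: check disc: a shallow round brass dish with a raised rim, 44 mm across and 10 mm high over the rim, 30 g; one of several alike. Origin at the centre of its underside, z up through its open face. Discs stack rim to underside, 10 mm each, and do not nest. May be absent
- planchet_2: check disc: a shallow round brass dish with a raised rim, 44 mm across and 10 mm high over the rim, 30 g; one of several alike. Origin at the centre of its underside, z up through its open face. Discs stack rim to underside, 10 mm each, and do not nest. May be absent
- planchet_3: check disc: a shallow round brass dish with a raised rim, 44 mm across and 10 mm high over the rim, 30 g; one of several alike. Origin at the centre of its underside, z up through its open face. Discs stack rim to underside, 10 mm each, and do not nest. May be absent
- lead_disc: lead cover disc: a plain dark solid disc 52 mm across and 14 mm thick, thicker and wider than the check discs, 0.26 kg; origin at the centre of its underside, z up. Goes on top of the check discs
- pot_base: fixed base of the pot: turned light metal plate 170 mm across, deck 14 mm high; in its middle a round spigot 72 mm across rises 8 mm more, its flat top (22 mm high) is the plate for the stack. A small brass index pin, 7 mm across, 6 mm high, stands on the deck 78 mm from the axis on the base's own -x side. Origin at the underside's centre, z up
- plate (a point): centre of the flat top of the spigot, 22 mm above the base's underside; a thin circle 50 mm across is engraved round it
- pot_cap: loose grey bell-shaped cap, 0.55 kg: foot flange 116 mm across, 8 mm thick; dome 92 mm across, top at 74 mm; knob 25 mm across, 86 to 100 mm up (grip at 96). Hollow 80 mm wide, 66 deep: slips over the spigot with 4 mm play all round, flange on the deck. Origin at the foot's centre, z up. Joint: flange edge (58 mm from the axis) on the deck; keep the nib's centre 63 to 71 mm from the cap's axis
- smear_wand: loose wipe wand, 80 g, hanging upright in its rest: steel stem 10 mm across, 72 mm long, below a black collar 30 mm across, 6 mm thick; above it a square grip 16 x 16 mm, 7 to 65 mm above the origin, faces square to the wand's x and y. Origin on the axis at the collar's underside, z up along the grip
- nib (a joint): travel of the spring-loaded felt nib into the wand, m: 0 fully out, 0.008 at its stop; about 0.5 N per mm, 0.4 N to start it
- nib_tip (a point): lowest point of the round felt nib (10 mm across), on the wand's axis, 91 mm below the wand's origin when fully out
- wand_rest: fixed rest: dark foot 100 x 86 x 12 mm, a post at its +x end, and on it a fork open to -x: prongs 14 mm wide, their tops 122 mm high, slot 16 mm wide, 3 mm high rubber keepers on the prongs 20 mm in front (-x) of the seat. The wand's stem may be lowered into the slot from above. Origin on the foot's underside, under the seat
- rest_seat (a point): seat of the wand: point on the slot's axis at the top of the prongs, 122 mm above the table, where the wand's origin (collar underside) hangs; its x points from the open front to the post
- joint_0 (a point): point of the joint on the deck's top (14 mm high), 63 mm from the base's axis, beside the index pin, where the wipe starts and ends
- joint_1 (a point): point of the joint on the deck's top (14 mm high), 63 mm from the base's axis, 60 degrees clockwise of the pin seen from above
- joint_2 (a point): point of the joint on the deck's top (14 mm high), 63 mm from the base's axis, 120 degrees clockwise of the pin seen from above
- joint_3 (a point): point of the joint on the deck's top (14 mm high), 63 mm from the base's axis, 180 degrees clockwise of the pin seen from above
- joint_4 (a point): point of the joint on the deck's top (14 mm high), 63 mm from the base's axis, 240 degrees clockwise of the pin seen from above
- joint_5 (a point): point of the joint on the deck's top (14 mm high), 63 mm from the base's axis, 300 degrees clockwise of the pin seen from above
- marker_red: bystander: pen 138 mm long, 13 mm thick, lying along its own y
- coax_adapter_1: bystander: small metal coax adapter 34 mm long, 16 mm thick
- tag_badge: bystander: flat plastic sleeve tag 124 x 64 mm, long along its own y
- flux_bottle: bystander: small amber bottle with a white cap, 37 mm across, 94 mm high
- shield_block_2: bystander: rough grey slab 99 x 49 mm, 22 mm high, long along its own x
There are look-alikes about, which are no part of the job. Leave any green look-alike of the lead_disc alone.

How it is judged:
On the way, in this order (a step that is already met when the one before it is completed fails the run):
1. every small disc and, on top of them, the lead disc lie in one level stack centred on the pot's plate within 7 mm, let go (horizontal distance between each of planchet_0, planchet_1, planchet_2, planchet_3, lead_disc and plate below 0.007 m and z of planchet_0 in the frame of plate between -0.003 and 0.037 m and angle between each of planchet_0, planchet_1, planchet_2, planchet_3, lead_disc's own z axis and vertical below 0.12 rad and linear speed of each of planchet_0, planchet_1, planchet_2, planchet_3, lead_disc below 0.02 m/s and z of lead_disc in the frame of planchet_0 above 0.005 m and z of planchet_1 in the frame of plate between -0.003 and 0.037 m and z of lead_disc in the frame of planchet_1 above 0.005 m and z of planchet_2 in the frame of plate between -0.003 and 0.037 m and z of lead_disc in the frame of planchet_2 above 0.005 m and z of planchet_3 in the frame of plate between -0.003 and 0.037 m and z of lead_disc in the frame of planchet_3 above 0.005 m and z of lead_disc in the frame of plate between 0.012 and 0.045 m and contact force between the fingers and planchet_0 below 0.1 N and contact force between the fingers and planchet_1 below 0.1 N and contact force between the fingers and planchet_2 below 0.1 N and contact force between the fingers and planchet_3 below 0.1 N and contact force between the fingers and lead_disc below 0.1 N), for 0.3 s.
2. the cap is down on the pot all round over the stack and let go (horizontal distance between pot_cap and pot_base below 0.007 m and z of pot_cap in the frame of pot_base between 0.011 and 0.017 m and angle between pot_cap's own z axis and vertical below 0.05 rad and linear speed of pot_cap below 0.02 m/s and contact force between the fingers and pot_cap below 0.1 N), for 0.3 s.
3. the nib is in the cap's joint, lightly pressed on the base, at the index pin (horizontal distance between nib_tip and joint_0 below 0.01 m and horizontal distance between nib_tip and pot_cap below 0.071 m and z of nib_tip in the frame of pot_base below 0.018 m and value of joint nib above 0.0004 m and horizontal distance between pot_cap and pot_base below 0.007 m), for 0.15 s.
4. the nib is in the cap's joint, lightly pressed on the base, 60 degrees clockwise of the pin (horizontal distance between nib_tip and joint_1 below 0.01 m and horizontal distance between nib_tip and pot_cap below 0.071 m and z of nib_tip in the frame of pot_base below 0.018 m and value of joint nib above 0.0004 m), for 0.15 s.
5. the nib is in the cap's joint, lightly pressed on the base, 120 degrees clockwise (horizontal distance between nib_tip and joint_2 below 0.01 m and horizontal distance between nib_tip and pot_cap below 0.071 m and z of nib_tip in the frame of pot_base below 0.018 m and value of joint nib above 0.0004 m), for 0.15 s.
6. the nib is in the cap's joint, lightly pressed on the base, 180 degrees clockwise, opposite the pin (horizontal distance between nib_tip and joint_3 below 0.01 m and horizontal distance between nib_tip and pot_cap below 0.071 m and z of nib_tip in the frame of pot_base below 0.018 m and value of joint nib above 0.0004 m), for 0.15 s.
7. the nib is in the cap's joint, lightly pressed on the base, 240 degrees clockwise (horizontal distance between nib_tip and joint_4 below 0.01 m and horizontal distance between nib_tip and pot_cap below 0.071 m and z of nib_tip in the frame of pot_base below 0.018 m and value of joint nib above 0.0004 m), for 0.15 s.
8. the nib is in the cap's joint, lightly pressed on the base, 300 degrees clockwise (horizontal distance between nib_tip and joint_5 below 0.01 m and horizontal distance between nib_tip and pot_cap below 0.071 m and z of nib_tip in the frame of pot_base below 0.018 m and value of joint nib above 0.0004 m), for 0.15 s.
9. the nib is in the cap's joint, lightly pressed on the base, back at the index pin (all of step 3), for 0.15 s.
At the end, for the whole second after the job is handed in: All check discs present, the lead disc above them, lie level in one stack under the cap (within 22 mm of the plate's centre; within 7 mm before it was capped); the cap rests level on the deck within 7 mm of the base's axis; the wand hangs upright within 8 mm of its seat; all is still (horizontal distance between each of planchet_0, planchet_1, planchet_2, planchet_3, lead_disc and plate below 0.022 m and z of planchet_0 in the frame of plate between -0.003 and 0.037 m and angle between each of planchet_0, planchet_1, planchet_2, planchet_3, lead_disc's own z axis and vertical below 0.12 rad and linear speed of each of planchet_0, planchet_1, planchet_2, planchet_3, lead_disc, pot_cap, smear_wand below 0.02 m/s and z of lead_disc in the frame of planchet_0 above 0.005 m and z of planchet_1 in the frame of plate between -0.003 and 0.037 m and z of lead_disc in the frame of planchet_1 above 0.005 m and z of planchet_2 in the frame of plate between -0.003 and 0.037 m and z of lead_disc in the frame of planchet_2 above 0.005 m and z of planchet_3 in the frame of plate between -0.003 and 0.037 m and z of lead_disc in the frame of planchet_3 above 0.005 m and z of lead_disc in the frame of plate between 0.012 and 0.045 m and horizontal distance between pot_cap and pot_base below 0.007 m and z of pot_cap in the frame of pot_base between 0.011 and 0.017 m and angle between pot_cap's own z axis and vertical below 0.05 rad and horizontal distance between smear_wand and rest_seat below 0.008 m and z of smear_wand in the frame of rest_seat between -0.003 and 0.005 m and angle between smear_wand's own z axis and vertical below 0.1 rad); the robot touches nothing.
It fails at once if the wand moved faster than 60 mm/s while its nib was pressed on the pot (nib joint over 0.5 mm within 90 mm of the pot's axis) (value of joint nib above 0.0005 m and horizontal distance between nib_tip and pot_base below 0.09 m and linear speed of smear_wand above 0.06 m/s).
It fails at once if the nib was pushed in to its stop (over 7.6 mm) (value of joint nib above 0.0076 m).
It fails at once if the nib wiped the base away from the joint (pressed more than 76 mm from the pot's axis) (value of joint nib above 0.0008 m and horizontal distance between nib_tip and pot_base between 0.076 and 0.09 m and z of nib_tip in the frame of pot_base below 0.02 m).
It fails at once if the nib came down to or left the joint elsewhere than at the index pin (6 to 25 mm above the base's deck, within 80 mm of its axis, more than 20 mm from the pin's point of the joint) (z of nib_tip in the frame of pot_base between 0.02 and 0.039 m and horizontal distance between nib_tip and pot_base below 0.08 m and horizontal distance between nib_tip and joint_0 above 0.02 m).
It fails at once if a bystander was moved more than 30 mm (distance of any of marker_red, coax_adapter_1, tag_badge, flux_bottle, shield_block_2 from where it was at the start of the episode above 0.03 m).
Of planchet_0, planchet_1, planchet_2, planchet_3 only 2 to 4 are there at a start; the rules pass over those that are not, and their reading is None.
At some moment in a run one of planchet_0, planchet_1, planchet_2, planchet_3, lead_disc may be knocked a few centimetres aside while the robot is not near it.
It also fails if it takes over 210 s, if anything falls off the work surface, if the arm or the gripper's body presses on something with over 40 N, if the wrist force passes 120 N, or if a joint passes its speed limit or range.

## Robot

A 6-joint arm with a two-finger parallel gripper is mounted at the origin on a cart in front of the work surface, level with it; the furniture and walls round the work are solid. World frame = base frame: x ahead of the robot, y to its left, z up, the work surface at z = 0. Lengths are in m, angles in rad, forces in N, time in s.
With the tool pointing down it reaches from about 0.2 to 0.875 m from the base axis. Payload 3.4 kg.
Tool frame: the origin (TCP) lies at the very end of the fingers, on their centre line; the grasp point (between the pads) lies 19 mm behind it (pinch_z is the distance from the TCP to the grasp point, in m); x points along the fingers, y is the direction in which the jaws open and shut, and the axes are right-handed (so a half turn about x gives the same grasp; the last joint's range is limited). The gripper opens to 94 mm and grips with 3 to 60 N. Pads are 16 mm wide; open, the fingers measure 119 mm over their backs; the gripper's body (75 mm by 177 mm) begins 78 mm behind the grasp point.
Start: joints at [1.086, 0.276, 1.505, -0, 1.361, -0.121], TCP at [0.205, 0.537, 0.205] pointing down, gripper open.
Joint ranges: [-2.89, 2.89], [-0.75, 2.08], [0.22, 2.7], [-1.18, 4.32], [0.11, 2.71], [-2.7, 2.7]. Speed limits (rad/s): [2.57, 2.57, 3.14, 3.14, 3.14, 3.14].

## Interface

Orientations are given as a unit quaternion [x, y, z, w].
In Python, from station import observe, snapshot, finish_job, search_frame, pinch_z gives the robot as it stands.
- The arm moves only by the tool servo_tool, never from a script. Its argument "moves" is a list of rows, each a list of 3 entries, a list of its own where there are three numbers: the shift along the tool's x, y, z in mm, then the turn, a rotation vector about the tool's x, y, z in degrees, then the closure in counts, from 0 (fully open) to 255 (shut). In form: [[[dx, dy, dz], [ax, ay, az], hand], ...]. A call has 1 to 5 rows; each row is the pose to reach, as a shift and turn from the pose commanded when the call began, along the tool's axes at that moment; what a row does not reach only later rows make up. A row lasts 1/8 s, in which the tool goes at most 62.5 mm and 10.7 degrees, less where a joint would pass 70% of its speed; a pose out of reach is approached as far as the arm can. A call with a gripper value outside its range is refused whole. The fingers move at their own pace and stop on an object; "squeeze" is the grip in N (left out, the last holds). Time passes only in rows, so rows that repeat a pose let the fingers close. It gives the time, the measured TCP pose, the force and the opening at its end, in the units of the state.
- observe(): the state, without advancing time (a new reading comes with each control period).
- snapshot(name): name is "side" or "top"; returns a dict with "frame" (420x560x3 uint8, red, green, blue), "K" (3x3 intrinsics, pixels), "dist" ([k1, k2, p1, p2, k3] as OpenCV has them; the pictures are not rectified), "R" (3x3) and "t" (3): a world point X has camera coordinates R X + t. Camera axes: x right, y down, z forward; pixel columns grow to the right and rows downward; lengths in m; the calibration is good to about 2 mm. A picture is of the moment at which its call begins. There is no depth.
- finish_job(): hands the job in, once; it reports no verdict.
Trained networks look in a picture, given as the dict that the camera call returned (one of the last four; its "shot" number tells which), for a name from the list of things; names that differ only in an ending like _2 or _b are one class to them, and where a whole thing is asked for, a point or a joint stands for the part that bears it (a point fixed in the world has none). Each returns a list of dicts, best first, with "score" (0 to 1); they miss things now and then, are a little off and sometimes report something else, mostly with a low value. They report only what shows in the picture. A call takes as long as a camera call. They do not tell look-alikes from the thing itself.
- search_frame(picture, query): "box" ([left, top, right, bottom] in pixels, round what is visible of it).
The state is a dict: "clock": time; "qpos": joint angles; "qvel": joint speeds; "effort": joint torques, N m; "eef_pos": TCP position; "eef_rot": TCP orientation; "contact_force": force on the tool from outside, world axes, zero at the start; "ft_torque": the same for the moment, N m; "finger_gap": finger opening in m.
Only numpy, scipy, OpenCV 4.12 (cv2) and the standard library are available. Lean on these libraries where they do the work, as an engineer would, in place of code of your own. Each camera call takes 0.05 s, during which the arm holds its last target. There are 200 camera calls.

## Working session

There is one attempt and no reset: what is moved stays moved. The work goes in short steps, Python scripts to look and compute and a tool call to move; the robot and the scene stay as the last step left them, time stands still between calls to the robot, and variables do not carry over. Pictures are saved under pics/ and viewed, about 12 in all and at most 16, crops included, and the job is handed in when it is done.

Besides the shell and the picture viewer there is one more tool, called after "Request:" as name(argument=value, ...) on one line, values as JSON. servo_tool: Moves the arm, as the interface text tells. Its arguments: {"type":"object","properties":{"moves":{"type":"array","items":{"type":"array"}},"squeeze":{"type":"number"}},"required":["moves"]}

```bash
ls; mkdir -p pics; cat > h.py <<'E'
import numpy as np, cv2
from station import observe, snapshot, finish_job, search_frame, pinch_z
from scipy.spatial.transform import Rotation as Ro
def save(s,n,crop=None,scale=1):
    f=s["frame"][:,:,::-1]
    if crop: l,t,r,b=crop; f=f[t:b,l:r]
    cv2.imwrite("pics/"+n,cv2.resize(f,None,fx=scale,fy=scale,interpolation=cv2.INTER_CUBIC))
def ray(s,uv):
    p=cv2.undistortPoints(np.array([[uv]],float),np.array(s["K"],float),np.array(s["dist"],float))[0,0]
    R=np.array(s["R"]);t=np.array(s["t"])
    return -R.T@t, R.T@np.array([p[0],p[1],1.])
def onz(s,uv,z):
    c,d=ray(s,uv); return c+d*(z-c[2])/d[2]
def proj(s,X):
    R=np.array(s["R"],float)
    return cv2.projectPoints(np.array(X,float).reshape(-1,1,3),cv2.Rodrigues(R)[0],np.array(s["t"],float),np.array(s["K"],float),np.array(s["dist"],float))[0][:,0]
def state():
    o=observe(); print({k:np.round(o[k],4) for k in("clock","eef_pos","eef_rot","contact_force","finger_gap","qpos")}); return o
def delta(target):
    o=observe();R=Ro.from_quat(o["eef_rot"]); return R.inv().apply(np.array(target)-o["eef_pos"])*1000
E
python3 - <<'E'
from h import *
o=state(); print(pinch_z, Ro.from_quat(o["eef_rot"]).as_matrix().round(3))
for n in("top","side"):
    s=snapshot(n); save(s,n+"0.png",scale=1.42); print(n,-np.array(s["R"]).T@s["t"],np.array(s["K"])[0,0],np.array(s["R"]).round(2).tolist())
    for q in("planchet_0","lead_disc","pot_base","pot_cap","smear_wand","wand_rest"):
        print(q,[(np.round(d["box"]).tolist(),round(d["score"],2)) for d in search_frame(s,q)][:6])
E
```

```text
pics
{'clock': np.float64(0.0), 'eef_pos': array([0.2043, 0.5369, 0.2046]), 'eef_rot': array([ 0.1273,  0.6956, -0.1285,  0.6953]), 'contact_force': array([-0.1574, -0.0268, -0.4666]), 'finger_gap': np.float64(0.0944), 'qpos': array([ 1.086 ,  0.2766,  1.5061, -0.    ,  1.3607, -0.121 ])}
0.0188 [[-0.001  0.356  0.935]
 [-0.002  0.935 -0.356]
 [-1.    -0.002 -0.   ]]
top [ 0.40252685 -0.02273809  1.46800084] 530.2426350354627 [[0.02, -1.0, -0.01], [-1.0, -0.02, -0.09], [0.09, 0.02, -1.0]]
planchet_0 [([240.0, 239.0, 258.0, 255.0], 0.77), ([292.0, 244.0, 309.0, 256.0], 0.64), ([370.0, 244.0, 384.0, 261.0], 0.6), ([174.0, 167.0, 220.0, 191.0], 0.54), ([223.0, 250.0, 227.0, 260.0], 0.5), ([327.0, 187.0, 340.0, 205.0], 0.45)]
lead_disc [([321.0, 241.0, 337.0, 258.0], 0.75), ([266.0, 271.0, 280.0, 292.0], 0.75), ([312.0, 277.0, 333.0, 292.0], 0.68), ([248.0, 165.0, 310.0, 224.0], 0.63)]
pot_base [([252.0, 163.0, 312.0, 225.0], 0.69)]
pot_cap [([357.0, 177.0, 402.0, 216.0], 0.65), ([327.0, 190.0, 342.0, 206.0], 0.49)]
smear_wand [([164.0, 229.0, 176.0, 240.0], 0.59)]
wand_rest [([159.0, 215.0, 196.0, 257.0], 0.56)]
side [ 0.00996145 -0.80064727  0.6803462 ] 477.49630072668026 [[0.84, -0.55, 0.0], [-0.28, -0.43, -0.86], [0.47, 0.71, -0.52]]
planchet_0 [([212.0, 220.0, 230.0, 235.0], 0.69), ([244.0, 251.0, 261.0, 263.0], 0.61), ([371.0, 236.0, 397.0, 259.0], 0.55), ([188.0, 134.0, 198.0, 186.0], 0.52), ([313.0, 250.0, 334.0, 264.0], 0.48)]
lead_disc [([218.0, 276.0, 239.0, 300.0], 0.93), ([187.0, 247.0, 213.0, 265.0], 0.67), ([264.0, 268.0, 282.0, 288.0], 0.59)]
pot_base [([254.0, 203.0, 323.0, 246.0], 0.76)]
pot_cap [([332.0, 248.0, 393.0, 309.0], 0.66), ([257.0, 208.0, 325.0, 247.0], 0.29)]
smear_wand [([190.0, 131.0, 202.0, 185.0], 0.75)]
wand_rest [([178.0, 150.0, 221.0, 203.0], 0.56)]
```

```bash
python3 - <<'E'
from h import *
s=snapshot("top"); save(s,"topc.png",(140,140,420,310),2.8)
s=snapshot("side"); save(s,"sidec.png",(150,110,430,320),2.8)
E
```

```text
(no output)
```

View pics/topc.png

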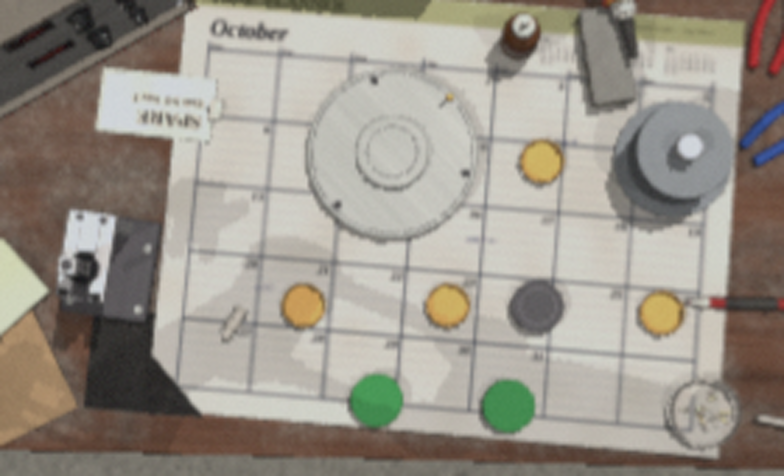

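View pics/sidec.png

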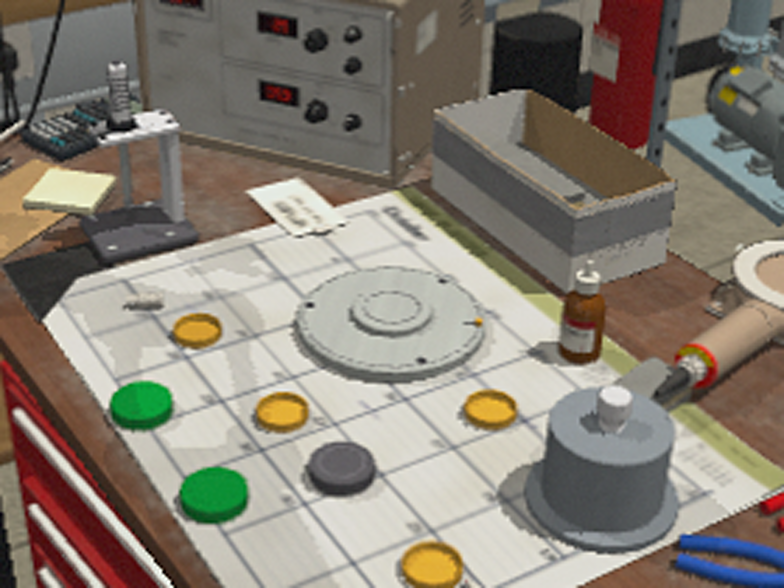

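Top crop: brass discs at (302,306), (447,306), (541,161) and (661,313). The grey lead disc is at (537,306); the two green look-alikes and the silver tin at (702,412) are to be left alone. The pot is at (393,153) with its pin at (448,98), the cap at (683,155) and the rest with the wand at (105,265).

The next step is metric measurement from orthophotos.

```bash
cat >> h.py <<'E'
def ortho(s,z,x0,x1,y0,y1,mm=0.5):
    # rows: x decreasing downward, cols: y decreasing rightwards ; pixel (c,r) -> y=y1-c*mm, x=x1-r*mm
    ys=np.arange(y1,y0,-mm/1000);xs=np.arange(x1,x0,-mm/1000)
    X,Y=np.meshgrid(xs,ys,indexing="ij")
    p=proj(s,np.stack([X,Y,np.full_like(X,z)],-1).reshape(-1,3)).reshape(*X.shape,2).astype(np.float32)
    return cv2.remap(s["frame"][:,:,::-1],p[...,0],p[...,1],cv2.INTER_CUBIC)
def seg(s,lo,hi,z,amin=60):
    # centroids of colour blobs on plane z: (x,y,area)
    m=cv2.inRange(cv2.cvtColor(s["frame"],cv2.COLOR_RGB2HSV),np.array(lo),np.array(hi))
    n,_,st,c=cv2.connectedComponentsWithStats(m)
    return [(*onz(s,c[i],z)[:2].round(4),st[i,4],c[i].round(1).tolist()) for i in range(1,n) if st[i,4]>amin]
E
python3 - <<'E'
from h import *
t=snapshot("top");d=snapshot("side")
for s in(t,d):
    print("brass");[print(b) for b in seg(s,(14,110,90),(32,255,255),.007)]
    print("green");[print(b) for b in seg(s,(45,100,50),(80,255,255),.012)]
    for q,z in(("lead_disc",.012),("coax_adapter_1",.008),("marker_red",.006),("tag_badge",0),("flux_bottle",.09),("shield_block_2",.02)):
        for r in search_frame(s,q)[:3]:
            b=r["box"];print(q,round(r["score"],2),onz(s,((b[0]+b[2])/2,(b[1]+b[3])/2),z)[:2].round(3))
c=onz(t,(140+393/2.8,140+153/2.8),.014);print("base",c)
a=ortho(t,.014,c[0]-.1,c[0]+.1,c[1]-.1,c[1]+.1);cv2.imwrite("pics/a.png",a)
cc=onz(t,(140+690/2.8,140+145/2.8),.11);print("cap",cc)
w=onz(t,(140+80/2.8,140+265/2.8),.18);print("wand",w)
A=ortho(t,.014,c[0]-.1,c[0]+.1,c[1]-.1,c[1]+.1)
B=ortho(t,.114-.014,cc[0]-.1,cc[0]+.1,cc[1]-.1,cc[1]+.1)
C=ortho(t,.122,w[0]-.1,w[0]+.1,w[1]-.1,w[1]+.1)
D=ortho(d,.014,c[0]-.1,c[0]+.1,c[1]-.1,c[1]+.1)
im=np.hstack([x[:400,:400] for x in(A,C)]);cv2.imwrite("pics/o1.png",im)
g=cv2.GaussianBlur(cv2.cvtColor(A,cv2.COLOR_BGR2GRAY),(5,5),0)
for lo,hi in((160,180),(66,76),(44,54)):
    h=cv2.HoughCircles(g,cv2.HOUGH_GRADIENT,1,40,param1=60,param2=12,minRadius=lo,maxRadius=hi)
    if h is not None:
        for u in h[0][:2]: print("circ r mm",u[2]/2, "xy",c[0]+.1-u[1]*.0005,c[1]+.1-u[0]*.0005)
E
```

```text
brass
(np.float64(0.8146), np.float64(-0.5625), np.int32(541), [487.8, 119.4])
(np.float64(0.5874), np.float64(-0.1366), np.int32(170), [333.1, 197.2])
(np.float64(0.4396), np.float64(0.0957), np.int32(169), [247.8, 248.7])
(np.float64(0.443), np.float64(-0.0464), np.int32(163), [299.5, 248.7])
(np.float64(0.4405), np.float64(-0.2558), np.int32(172), [375.9, 251.4])
green
(np.float64(0.693), np.float64(-0.487), np.int32(152), [461.1, 161.7])
(np.float64(0.6584), np.float64(-0.4957), np.int32(164), [464.3, 174.2])
(np.float64(0.3493), np.float64(0.0211), np.int32(248), [274.0, 282.5])
(np.float64(0.3467), np.float64(-0.1072), np.int32(244), [321.2, 284.6])
(np.float64(0.3178), np.float64(-0.4829), np.int32(145), [460.6, 299.0])
lead_disc 0.74 [0.354 0.027]
lead_disc 0.62 [ 0.345 -0.108]
lead_disc 0.5 [ 0.446 -0.129]
coax_adapter_1 0.58 [0.417 0.16 ]
marker_red 0.69 [ 0.453 -0.361]
marker_red 0.58 [0.592 0.014]
tag_badge 0.81 [0.633 0.24 ]
tag_badge 0.75 [0.474 0.32 ]
flux_bottle 0.69 [ 0.694 -0.116]
shield_block_2 0.84 [ 0.688 -0.197]
brass
(np.float64(2.9793), np.float64(2.5975), np.
[... 1992 characters left out ...]
at64(-0.4626), np.int32(125), [319.7, 414.9])
lead_disc 0.96 [ 0.346 -0.122]
lead_disc 0.87 [0.345 0.007]
lead_disc 0.57 [ 0.443 -0.148]
coax_adapter_1 0.58 [0.425 0.158]
marker_red 0.8 [ 0.449 -0.357]
tag_badge 0.94 [0.635 0.242]
flux_bottle 0.71 [ 0.645 -0.173]
flux_bottle 0.49 [ 0.512 -0.1  ]
shield_block_2 0.75 [ 0.714 -0.208]
shield_block_2 0.6 [ 0.721 -0.092]
shield_block_2 0.44 [ 0.578 -0.012]
base [0.59058317 0.0095939  0.014     ]
cap [ 0.59141272 -0.26521705  0.11      ]
wand [0.46506209 0.27564828 0.18      ]
circ r mm 85.8 xy 0.5928331587897838 0.008843891664999506
circ r mm 37.7 xy 0.5918331642138065 0.011843890294092677
circ r mm 22.75 xy 0.5763331626044811 0.011843890294092677
```

View pics/o1.png

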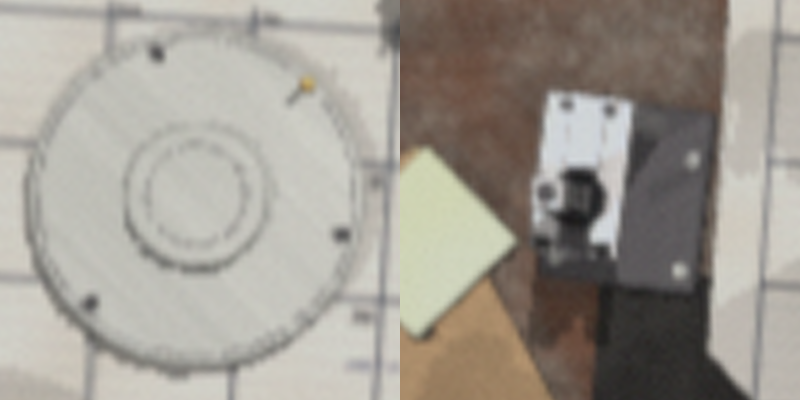

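Discs are at about (0.439,0.093), (0.442,-0.049), (0.587,-0.139) and (0.440,-0.258), with the lead disc at about (0.445,-0.138). The two cameras differ by 5 mm in y, so I'll check them against the fingers. I'm turning the jaws along world x and going over disc 1.

Request:
servo_tool(moves=[[[0, -331, 378], [69.2, 0, 0], 0], [[0, -331, 378], [69.2, 0, 0], 0], [[0, -331, 378], [69.2, 0, 0], 0], [[0, -331, 378], [69.2, 0, 0], 0], [[0, -331, 378], [69.2, 0, 0], 0]])

```text
clock: 2.12
eef_pos: [0.3519, 0.2597, 0.2058]
eef_rot: [0.43, 0.561, -0.429, 0.562]
contact_force: [0.8, 0.5, -1.6]
finger_gap: 0.094
```

```bash
python3 -c "
from h import *
o=state();R=Ro.from_quat(o['eef_rot']);M=R.as_matrix();print(M.round(3))
T=np.array([[0,1,0],[0,0,-1],[-1,0,0.]]);print('turn',np.degrees((R.inv()*Ro.from_matrix(T)).as_rotvec()).round(2),'d',delta([.439,.093,.08]).round(1))"
```

```text
{'clock': np.float64(2.125), 'eef_pos': array([0.3519, 0.2597, 0.2058]), 'eef_rot': array([ 0.4303,  0.5612, -0.4295,  0.5616]), 'contact_force': array([ 0.7564,  0.5069, -1.5567]), 'finger_gap': np.float64(0.094), 'qpos': array([ 4.7650e-01,  6.4900e-02,  1.7721e+00, -1.0000e-04,  1.3032e+00,
        2.1270e-01])}
[[ 0.001  0.965  0.261]
 [ 0.001  0.261 -0.965]
 [-1.     0.001 -0.   ]]
turn [15.11 -0.02 -0.07] d [125.8  40.5 183.6]
```

Request:
servo_tool(moves=[[[0, 40.5, 183.6], [15.1, 0, 0], 0], [[0, 40.5, 183.6], [15.1, 0, 0], 0], [[60, 40.5, 183.6], [15.1, 0, 0], 0], [[126, 40.5, 183.6], [15.1, 0, 0], 0], [[126, 40.5, 183.6], [15.1, 0, 0], 0]])

```text
clock: 2.75
eef_pos: [0.4371, 0.0938, 0.0766]
eef_rot: [0.498, 0.502, -0.5, 0.5]
contact_force: [-0.0, 0.7, 0.8]
finger_gap: 0.0947
```

```bash
python3 -c "
from h import *
o=state();R=Ro.from_quat(o['eef_rot'])
T=np.array([[0,1,0],[0,0,-1],[-1,0,0.]]);print('turn',np.degrees((R.inv()*Ro.from_matrix(T)).as_rotvec()).round(2),'d',delta([.439,.093,.08]).round(1))
s=snapshot('side');p=proj(s,[o['eef_pos'],o['eef_pos']+[.047,0,0],o['eef_pos']-[.047,0,0],[.439,.093,.01],[.592,.0105,.014]]);print(p.round(1).tolist())
c=(130,130,330,280);save(s,'s1.png',c,4)
"
```

```text
{'clock': np.float64(2.75), 'eef_pos': array([0.4371, 0.0938, 0.0766]), 'eef_rot': array([ 0.4977,  0.5021, -0.5005,  0.4997]), 'contact_force': array([-0.0164,  0.7075,  0.7922]), 'finger_gap': np.float64(0.0947), 'qpos': array([ 5.5500e-02,  2.0610e-01,  1.9602e+00, -1.0000e-04,  9.8040e-01,
        5.1900e-02])}
turn [0.21 0.02 0.3 ] d [-3.4  1.9  0.8]
[[217.0, 203.1], [234.0, 197.7], [199.4, 208.7], [219.4, 225.8], [288.8, 221.4]]
```

View pics/s1.png

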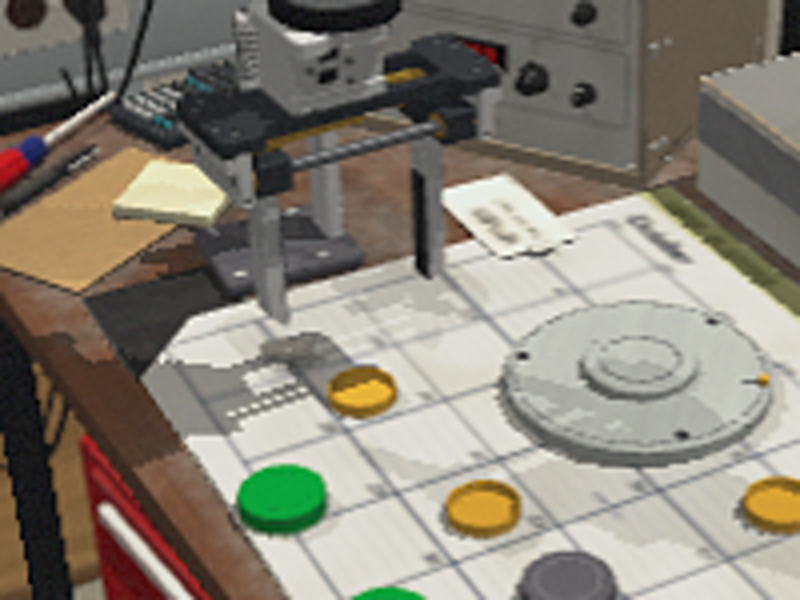

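Request:
servo_tool(moves=[[[30, 0, -1.5], [0.2, 0, 0.3], 0], [[60, 0, -1.5], [0.2, 0, 0.3], 0], [[60, 0, -1.5], [0.2, 0, 0.3], 0], [[60, 0, -1.5], [0.2, 0, 0.3], 0]])

```text
clock: 3.3
eef_pos: [0.4401, 0.0969, 0.0206]
eef_rot: [0.501, 0.499, -0.497, 0.502]
contact_force: [-0.3, 0.8, 0.7]
finger_gap: 0.0943
```

Request:
servo_tool(moves=[[[0, 0, 1], [0, 0, 0], 0], [[0, 0, 1], [0, 0, 0], 0]])

```text
clock: 3.55
eef_pos: [0.4398, 0.0957, 0.0204]
eef_rot: [0.501, 0.499, -0.497, 0.502]
contact_force: [-0.7, -0.2, -0.1]
finger_gap: 0.0941
```

Request:
servo_tool(moves=[[[0, 0, 0], [0, 0, 0], 0], [[0, 0, 0], [0, 0, 0], 0]])

```text
clock: 3.8
eef_pos: [0.4391, 0.0957, 0.0197]
eef_rot: [0.501, 0.499, -0.498, 0.502]
contact_force: [0.3, 0.4, 0.6]
finger_gap: 0.0936
```

```bash
python3 -c "
from h import *
o=state();R=Ro.from_quat(o['eef_rot'])
T=np.array([[0,1,0],[0,0,-1],[-1,0,0.]]);print('turn',np.degrees((R.inv()*Ro.from_matrix(T)).as_rotvec()).round(2),'d',delta([.4395,.095,.0]).round(1))"
```

```text
{'clock': np.float64(3.8), 'eef_pos': array([0.4391, 0.0957, 0.0197]), 'eef_rot': array([ 0.5008,  0.4992, -0.4979,  0.502 ]), 'contact_force': array([0.2999, 0.4489, 0.6425]), 'finger_gap': np.float64(0.0936), 'qpos': array([ 5.970e-02,  2.822e-01,  2.040e+00, -3.000e-04,  8.137e-01,
        5.740e-02])}
turn [ 0.14 -0.01 -0.32] d [19.7  0.3  0.7]
```

Request:
servo_tool(moves=[[[17, 0, 0], [0, 0, 0], 0], [[17, 0, 0], [0, 0, 0], 120], [[17, 0, 0], [0, 0, 0], 255], [[17, 0, 0], [0, 0, 0], 255], [[17, 0, 0], [0, 0, 0], 255]], squeeze=12)

```text
clock: 4.42
eef_pos: [0.4394, 0.0957, 0.0028]
eef_rot: [0.501, 0.499, -0.498, 0.502]
contact_force: [-0.3, -0.3, -0.1]
finger_gap: 0.0571
```

Request:
servo_tool(moves=[[[0, 0, 0], [0, 0, 0], 255], [[0, 0, 0], [0, 0, 0], 255], [[-30, 0, 0], [0, 0, 0], 255], [[-65, 0, 0], [0, 0, 0], 255], [[-65, 0, 0], [0, 0, 0], 255]])

```text
clock: 5.05
eef_pos: [0.4409, 0.0958, 0.0695]
eef_rot: [0.502, 0.498, -0.497, 0.503]
contact_force: [0.2, 0.6, 0.2]
finger_gap: 0.0437
```

Request:
servo_tool(moves=[[[0, 50, 28], [0, 0, 0], 255], [[0, 101, 56], [0, 0, 0], 255], [[0, 152.7, 84.5], [0, 0, 0], 255], [[0, 152.7, 84.5], [0, 0, 0], 255], [[0, 152.7, 84.5], [0, 0, 0], 255]])

```text
clock: 5.68
eef_pos: [0.5896, 0.0118, 0.0665]
eef_rot: [0.5, 0.501, -0.499, 0.5]
contact_force: [-0.2, -0.4, -0.6]
finger_gap: 0.0435
```

```bash
python3 -c "
from h import *
o=state();print(delta([.592,.0105,.025]).round(1))
s=snapshot('side');c=(200,150,360,270);save(s,'s2.png',c,4)
"
```

```text
{'clock': np.float64(5.675), 'eef_pos': array([0.5896, 0.0118, 0.0665]), 'eef_rot': array([ 0.4999,  0.5005, -0.4991,  0.5005]), 'contact_force': array([-0.1917, -0.4432, -0.6485]), 'finger_gap': np.float64(0.0435), 'qpos': array([-9.8600e-02,  4.0440e-01,  1.6782e+00,  1.1000e-03,  1.0583e+00,
       -1.0110e-01])}
[41.5  2.3  1.3]
```

View pics/s2.png

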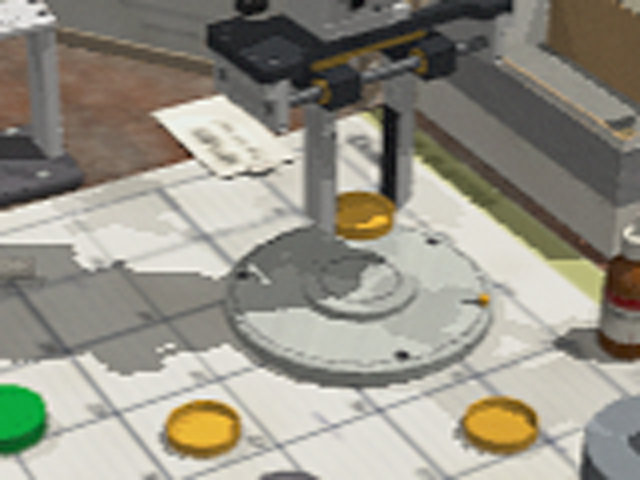

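Request:
servo_tool(moves=[[[20, 0, 0], [0, 0, 0], 255], [[36, 1, 0], [0, 0, 0], 255], [[41, 1, 0], [0, 0, 0], 255], [[41, 1, 0], [0, 0, 0], 255], [[41, 1, 0], [0, 0, 0], 255]])

```text
clock: 6.35
eef_pos: [0.5933, 0.0116, 0.0278]
eef_rot: [0.501, 0.499, -0.498, 0.502]
contact_force: [-0.4, -0.7, 0.1]
finger_gap: 0.0437
```

Request:
servo_tool(moves=[[[1, 0, 0], [0, 0, 0], 255], [[2, 0, 0], [0, 0, 0], 255], [[2, 0, 0], [0, 0, 0], 255]])

```text
clock: 6.72
eef_pos: [0.5929, 0.0115, 0.0253]
eef_rot: [0.501, 0.499, -0.498, 0.502]
contact_force: [-0.0, -0.6, 0.0]
finger_gap: 0.0428
```

Request:
servo_tool(moves=[[[0, 0, 0], [0, 0, 0], 190], [[0, 0, 0], [0, 0, 0], 120], [[0, 0, 0], [0, 0, 0], 60], [[0, 0, 0], [0, 0, 0], 0], [[-30, 0, 0], [0, 0, 0], 0]])

```text
clock: 7.35
eef_pos: [0.5906, 0.0117, 0.0534]
eef_rot: [0.499, 0.501, -0.499, 0.5]
contact_force: [0.6, 0.1, 0.4]
finger_gap: 0.076
```

Request:
servo_tool(moves=[[[-30, 0, 0], [0, 0, 0], 0], [[-30, -60, 20], [0, 0, 0], 0], [[-30, -120, 40], [0, 0, 0], 0], [[-30, -150.5, 58], [0, 0, 0], 0], [[-30, -150.5, 58], [0, 0, 0], 0]])

```text
clock: 7.98
eef_pos: [0.4398, -0.0472, 0.0846]
eef_rot: [0.501, 0.499, -0.499, 0.501]
contact_force: [1.1, -0.3, -0.2]
finger_gap: 0.0939
```

```bash
python3 -c "
from h import *
o=state();print(delta([.4425,-.0475,.003]).round(1))
t=snapshot('top');d=snapshot('side')
for s in (t,d):
  for z in (.007,.029):
    print(z);[print(b) for b in seg(s,(14,110,90),(32,255,255),z) if .38<b[0]<.66 and abs(b[1])<.3]
A=ortho(t,.022,.492,.692,-.09,.11);B=ortho(d,.022,.492,.692,-.09,.11)
cv2.imwrite('pics/o2.png',np.hstack([A,B]))
"
```

```text
{'clock': np.float64(7.975), 'eef_pos': array([ 0.4398, -0.0472,  0.0846]), 'eef_rot': array([ 0.501 ,  0.4991, -0.4988,  0.5011]), 'contact_force': array([ 1.1029, -0.2856, -0.1849]), 'finger_gap': np.float64(0.0939), 'qpos': array([-2.6570e-01,  1.8460e-01,  1.9647e+00,  1.6000e-03,  9.8820e-01,
       -2.6680e-01])}
[81.6  2.4  0.3]
0.007
(np.float64(0.5964), np.float64(0.0115), np.int32(172), [279.8, 192.9])
(np.float64(0.5871), np.float64(-0.1365), np.int32(167), [333.1, 197.3])
(np.float64(0.4405), np.float64(-0.2557), np.int32(172), [375.8, 251.4])
0.029
(np.float64(0.5934), np.float64(0.011), np.int32(172), [279.8, 192.9])
(np.float64(0.5844), np.float64(-0.1348), np.int32(167), [333.1, 197.3])
(np.float64(0.4399), np.float64(-0.2522), np.int32(172), [375.8, 251.4])
0.007
(np.float64(0.6115), np.float64(0.0324), np.int32(171), [290.1, 217.4])
(np.float64(0.5864), np.float64(-0.1417), np.int32(213), [324.7, 255.7])
(np.float64(0.4421), np.float64(-0.0518), np.int32(215), [250.4, 256.6])
(np.float64(0.4397), np.float64(-0.2609), np.int32(313), [304.0, 311.9])
0.029
(np.float64(0.5919), np.float64(0.0052), np.int32(171), [290.1, 217.4])
(np.float64(0.5676), np.float64(-0.1632), np.int32(213), [324.7, 255.7])
(np.float64(0.428), np.float64(-0.0763), np.int32(215), [250.4, 256.6])
(np.float64(0.4256), np.float64(-0.2785), np.int32(313), [304.0, 311.9])
```

View pics/o2.png

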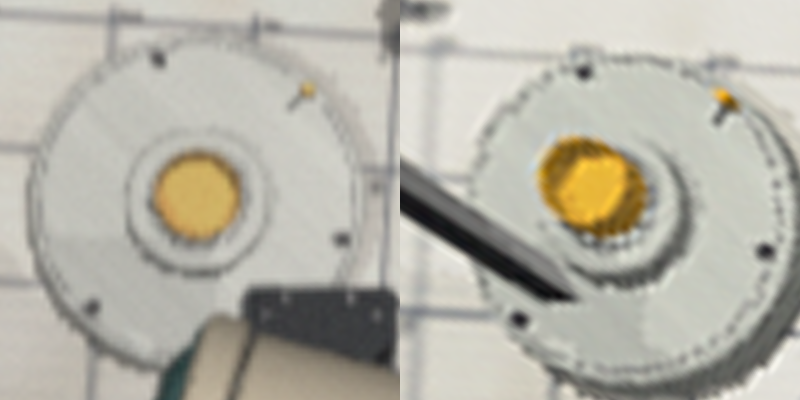

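Disc 1 sits on the spigot within about 2 mm, and the top camera agrees with the arm. Next is disc 2.

Request:
servo_tool(moves=[[[50, 0.5, 0], [0, 0, 0], 0], [[75, 0.5, 0], [0, 0, 0], 0], [[82, 0.5, 0], [0, 0, 0], 60], [[82, 0.5, 0], [0, 0, 0], 255], [[82, 0.5, 0], [0, 0, 0], 255]])

```text
clock: 8.7
eef_pos: [0.4446, -0.0469, 0.0033]
eef_rot: [0.501, 0.499, -0.498, 0.503]
contact_force: [0.3, 0.6, -0.3]
finger_gap: 0.0674
```

Request:
servo_tool(moves=[[[0, 0, 0], [0, 0, 0], 255], [[0, 0, 0], [0, 0, 0], 255], [[0, 0, 0], [0, 0, 0], 255], [[-30, 0, 0], [0, 0, 0], 255], [[-75, 0, 0], [0, 0, 0], 255]])

```text
clock: 9.32
eef_pos: [0.4414, -0.0465, 0.0773]
eef_rot: [0.5, 0.5, -0.499, 0.501]
contact_force: [0.6, -0.3, -0.5]
finger_gap: 0.0436
```

Request:
servo_tool(moves=[[[0, 50, -20], [0, 0, 0], 255], [[0, 100, -40], [0, 0, 0], 255], [[0, 148.5, -57.5], [0, 0, 0], 255], [[0, 148.5, -57.5], [0, 0, 0], 255], [[0, 148.5, -57.5], [0, 0, 0], 255]])

```text
clock: 9.95
eef_pos: [0.5898, 0.0111, 0.0776]
eef_rot: [0.5, 0.5, -0.499, 0.501]
contact_force: [-0.4, -0.4, -0.7]
finger_gap: 0.0435
```

Request:
servo_tool(moves=[[[25, 0, 0], [0, 0, 0], 255], [[36, 0, 0], [0, 0, 0], 255], [[41, 0, 0], [0, 0, 0], 255], [[43, 0, 0], [0, 0, 0], 255], [[43, 0, 0], [0, 0, 0], 255]])

```text
clock: 10.58
eef_pos: [0.5916, 0.0109, 0.0357]
eef_rot: [0.501, 0.499, -0.498, 0.502]
contact_force: [-0.4, 0.4, -0.4]
finger_gap: 0.0436
```

Request:
servo_tool(moves=[[[0, 0, 0], [0, 0, 0], 255], [[0, 0, 0], [0, 0, 0], 255]])

```text
clock: 10.82
eef_pos: [0.5916, 0.0111, 0.0356]
eef_rot: [0.501, 0.499, -0.498, 0.502]
contact_force: [-0.6, 0.1, -0.5]
finger_gap: 0.0433
```

Request:
servo_tool(moves=[[[0.5, 0, 0], [0, 0, 0], 190], [[0.5, 0, 0], [0, 0, 0], 120], [[0.5, 0, 0], [0, 0, 0], 60], [[0.5, 0, 0], [0, 0, 0], 0], [[-30, 0, 0], [0, 0, 0], 0]])

```text
clock: 11.45
eef_pos: [0.589, 0.0112, 0.0633]
eef_rot: [0.499, 0.501, -0.499, 0.5]
contact_force: [0.1, -0.1, 0.8]
finger_gap: 0.0764
```

Request:
servo_tool(moves=[[[-15, 0, 0], [0, 0, 0], 0], [[-15, 0, 60], [0, 0, 0], 0], [[-15, -4.4, 110], [0, 0, 0], 0], [[-15, -4.4, 147.6], [0, 0, 0], 0], [[-15, -4.4, 147.6], [0, 0, 0], 0]])

```text
clock: 12.08
eef_pos: [0.5872, -0.1392, 0.0802]
eef_rot: [0.502, 0.498, -0.499, 0.501]
contact_force: [-0.2, 0.2, 0.0]
finger_gap: 0.0942
```

Request:
servo_tool(moves=[[[40, 0, 0], [0, 0, 0], 0], [[70, 0, 0], [0, 0, 0], 0], [[77, 0, 0], [0, 0, 0], 0], [[77, 0, 0], [0, 0, 0], 60], [[77, 0, 0], [0, 0, 0], 255]])

```text
clock: 12.7
eef_pos: [0.5886, -0.1365, 0.0046]
eef_rot: [0.501, 0.499, -0.497, 0.503]
contact_force: [-0.2, -0.6, 0.3]
finger_gap: 0.0775
```

Request:
servo_tool(moves=[[[0, 0, 0], [0, 0, 0], 255], [[0, 0, 0], [0, 0, 0], 255], [[0, 0, 0], [0, 0, 0], 255], [[0, 0, 0], [0, 0, 0], 255]])

```text
clock: 13.2
eef_pos: [0.5875, -0.1366, 0.0035]
eef_rot: [0.501, 0.499, -0.498, 0.502]
contact_force: [-0.5, -0.2, 2.2]
finger_gap: 0.043
```

Request:
servo_tool(moves=[[[-40, 0, 0], [0, 0, 0], 255], [[-85, 0, 0], [0, 0, 0], 255], [[-85, 2, -50], [0, 0, 0], 255], [[-85, 4.4, -100], [0, 0, 0], 255], [[-85, 4.4, -147.6], [0, 0, 0], 255]])

```text
clock: 13.82
eef_pos: [0.5911, 0.0123, 0.0884]
eef_rot: [0.501, 0.499, -0.498, 0.502]
contact_force: [0.9, -0.4, -0.3]
finger_gap: 0.0435
```

Request:
servo_tool(moves=[[[0, 0, 0], [0, 0, 0], 255], [[20, 0, 0], [0, 0, 0], 255], [[36, 0, 0], [0, 0, 0], 255], [[41, 0, 0], [0, 0, 0], 255], [[42.5, 0, 0], [0, 0, 0], 255]])

```text
clock: 14.45
eef_pos: [0.5913, 0.0104, 0.0455]
eef_rot: [0.501, 0.499, -0.498, 0.502]
contact_force: [-1.9, -0.7, 2.8]
finger_gap: 0.0431
```

Request:
servo_tool(moves=[[[0, 0, 0], [0, 0, 0], 255], [[0, 0, 0], [0, 0, 0], 255], [[0, 0, 0], [0, 0, 0], 255]])

```text
clock: 14.82
eef_pos: [0.5916, 0.011, 0.0461]
eef_rot: [0.501, 0.499, -0.498, 0.502]
contact_force: [-0.5, 0.2, 0.4]
finger_gap: 0.0434
```

Request:
servo_tool(moves=[[[0.5, 0, 0], [0, 0, 0], 190], [[0.5, 0, 0], [0, 0, 0], 120], [[0.5, 0, 0], [0, 0, 0], 60], [[0.5, 0, 0], [0, 0, 0], 0], [[-30, 0, 0], [0, 0, 0], 0]])

```text
clock: 15.45
eef_pos: [0.589, 0.0112, 0.0739]
eef_rot: [0.499, 0.501, -0.499, 0.5]
contact_force: [0.8, -0.3, -0.4]
finger_gap: 0.0765
```

Request:
servo_tool(moves=[[[-15, 0, 0], [0, 0, 0], 0], [[-15, -50, 30], [0, 0, 0], 0], [[-15, -100, 65], [0, 0, 0], 0], [[-15, -140, 110], [0, 0, 0], 0], [[-15, -151, 165], [0, 0, 0], 0]])

```text
clock: 16.08
eef_pos: [0.4375, -0.1541, 0.0901]
eef_rot: [0.5, 0.5, -0.498, 0.502]
contact_force: [0.3, -0.6, 0.5]
finger_gap: 0.0943
```

Request:
servo_tool(moves=[[[0, 0, 50], [0, 0, 0], 0], [[0, 0, 101.8], [0, 0, 0], 0], [[0, 0, 101.8], [0, 0, 0], 0], [[0, 0, 101.8], [0, 0, 0], 0]])

```text
clock: 16.58
eef_pos: [0.4401, -0.2554, 0.0897]
eef_rot: [0.501, 0.5, -0.498, 0.501]
contact_force: [0.1, 0.5, -0.5]
finger_gap: 0.0941
```

```bash
python3 -c "
from h import *
o=state();print(delta([.4405,-.2557,.003]).round(1))
t=snapshot('top')
for z in (.007,.048):
    print(z);[print(b) for b in seg(t,(14,110,90),(32,255,255),z) if .38<b[0]<.66 and abs(b[1])<.3]
d=snapshot('side');[print(b) for b in seg(d,(14,110,90),(32,255,255),.007) if .38<b[0]<.66 and abs(b[1])<.3]
save(t,'t3.png',(220,150,420,300),4)
"
```

```text
{'clock': np.float64(16.575), 'eef_pos': array([ 0.4401, -0.2554,  0.0897]), 'eef_rot': array([ 0.501 ,  0.4997, -0.4981,  0.5012]), 'contact_force': array([ 0.1178,  0.4947, -0.48  ]), 'finger_gap': np.float64(0.0941), 'qpos': array([-0.6656,  0.2715,  1.8246,  0.0045,  1.0429, -0.6696])}
[86.7 -0.   0.4]
0.007
(np.float64(0.5969), np.float64(0.0121), np.int32(183), [279.6, 192.7])
(np.float64(0.4447), np.float64(-0.2458), np.int32(64), [372.2, 249.7])
0.048
(np.float64(0.5914), np.float64(0.0111), np.int32(183), [279.6, 192.7])
(np.float64(0.4435), np.float64(-0.2396), np.int32(64), [372.2, 249.7])
(np.float64(0.4397), np.float64(-0.2608), np.int32(313), [303.9, 311.9])
```

View pics/t3.png

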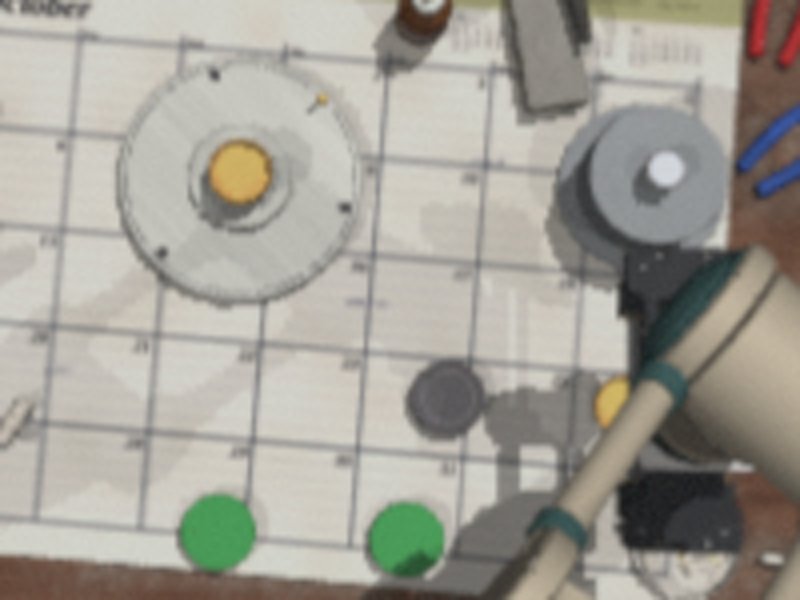

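Three discs are stacked at (239,172) in the crop, the lead disc is at (445,398), and disc 4 under the hand is where it was. Next is disc 4.

Request:
servo_tool(moves=[[[40, 0, 0], [0, 0, 0], 0], [[75, 0, 0], [0, 0, 0], 0], [[86.5, 0, 0], [0, 0, 0], 0], [[86.5, 0, 0], [0, 0, 0], 60], [[86.5, 0, 0], [0, 0, 0], 255]])

```text
clock: 17.3
eef_pos: [0.4422, -0.2565, 0.0046]
eef_rot: [0.501, 0.499, -0.498, 0.503]
contact_force: [0.3, -0.2, -0.5]
finger_gap: 0.0774
```

Request:
servo_tool(moves=[[[0, 0, 0], [0, 0, 0], 255], [[0, 0, 0], [0, 0, 0], 255], [[0, 0, 0], [0, 0, 0], 255], [[0, 0, 0], [0, 0, 0], 255]])

```text
clock: 17.8
eef_pos: [0.4412, -0.2562, 0.0037]
eef_rot: [0.501, 0.499, -0.498, 0.502]
contact_force: [-0.1, -0.2, 2.2]
finger_gap: 0.0432
```

Request:
servo_tool(moves=[[[-40, 0, 0], [0, 0, 0], 255], [[-98, 0, 0], [0, 0, 0], 255], [[-98, 0, -50], [0, 0, 0], 255], [[-98, 0, -100], [0, 0, 0], 255], [[-98, 30, -150], [0, 0, 0], 255]])

```text
clock: 18.42
eef_pos: [0.4685, -0.1047, 0.1017]
eef_rot: [0.501, 0.499, -0.499, 0.501]
contact_force: [1.3, -0.8, 0.7]
finger_gap: 0.0432
```

Request:
servo_tool(moves=[[[0, 40, -40], [0, 0, 0], 255], [[0, 80, -80], [0, 0, 0], 255], [[0, 121, -116.8], [0, 0, 0], 255], [[0, 121, -116.8], [0, 0, 0], 255], [[0, 121, -116.8], [0, 0, 0], 255]])

```text
clock: 19.05
eef_pos: [0.59, 0.011, 0.1016]
eef_rot: [0.5, 0.5, -0.498, 0.502]
contact_force: [-0.0, 0.0, -0.5]
finger_gap: 0.0433
```

Request:
servo_tool(moves=[[[25, 0, 0], [0, 0, 0], 255], [[38, 0, 0], [0, 0, 0], 255], [[43, 0, 0], [0, 0, 0], 255], [[43, 0, 0], [0, 0, 0], 255], [[43, 0, 0], [0, 0, 0], 255]])

```text
clock: 19.68
eef_pos: [0.5917, 0.0108, 0.0599]
eef_rot: [0.501, 0.499, -0.498, 0.502]
contact_force: [-0.5, 0.3, -0.2]
finger_gap: 0.0436
```

Request:
servo_tool(moves=[[[2, 0, 0], [0, 0, 0], 255], [[3.3, 0, 0], [0, 0, 0], 255], [[3.3, 0, 0], [0, 0, 0], 255], [[3.3, 0, 0], [0, 0, 0], 255]])

```text
clock: 20.18
eef_pos: [0.5912, 0.0111, 0.056]
eef_rot: [0.501, 0.499, -0.498, 0.502]
contact_force: [0.3, -0.6, -0.6]
finger_gap: 0.0434
```

Request:
servo_tool(moves=[[[0.5, 0, 0], [0, 0, 0], 255], [[0.5, 0, 0], [0, 0, 0], 255]])

```text
clock: 20.42
eef_pos: [0.5913, 0.0111, 0.0557]
eef_rot: [0.501, 0.499, -0.498, 0.502]
contact_force: [-0.0, 0.4, 1.6]
finger_gap: 0.0435
```

```bash
python3 -c "
from h import *
o=state()
t=snapshot('top');print('lead guess',onz(t,(331.2,249.5),.013).round(4))
A=ortho(t,.014,.39,.49,-.18,-.08)
g=cv2.GaussianBlur(cv2.cvtColor(A,cv2.COLOR_BGR2GRAY),(5,5),0)
m=(g<110).astype(np.uint8);n,l,st,c=cv2.connectedComponentsWithStats(m)
[print(st[i].tolist(),'xy',(.49-c[i][1]*.0005).round(4),(-.08-c[i][0]*.0005).round(4)) for i in range(1,n) if st[i,4]>800]
"
```

```text
{'clock': np.float64(20.425), 'eef_pos': array([0.5913, 0.0111, 0.0557]), 'eef_rot': array([ 0.5008,  0.4993, -0.498 ,  0.502 ]), 'contact_force': array([-0.0034,  0.4383,  1.6127]), 'finger_gap': np.float64(0.0435), 'qpos': array([-9.9300e-02,  4.1510e-01,  1.6917e+00,  8.0000e-04,  1.0294e+00,
       -1.0220e-01])}
lead guess [ 0.4426 -0.1331  0.013 ]
[54, 42, 102, 102, 7816] xy 0.4433 -0.1326
```

Request:
servo_tool(moves=[[[0, 0, 0], [0, 0, 0], 190], [[0, 0, 0], [0, 0, 0], 120], [[0, 0, 0], [0, 0, 0], 60], [[0, 0, 0], [0, 0, 0], 0], [[-30, 0, 0], [0, 0, 0], 0]])

```text
clock: 21.1
eef_pos: [0.589, 0.0112, 0.0834]
eef_rot: [0.499, 0.501, -0.499, 0.5]
contact_force: [-0.3, 0.4, 0.3]
finger_gap: 0.0765
```

Request:
servo_tool(moves=[[[-10, 0, 0], [0, 0, 0], 0], [[-10, -50, 48], [0, 0, 0], 0], [[-10, -100, 97], [0, 0, 0], 0], [[-10, -148.3, 143.9], [0, 0, 0], 0], [[-10, -148.3, 143.9], [0, 0, 0], 0]])

```text
clock: 21.72
eef_pos: [0.4401, -0.1345, 0.0943]
eef_rot: [0.501, 0.499, -0.499, 0.501]
contact_force: [1.0, 1.1, 0.2]
finger_gap: 0.0941
```

Request:
servo_tool(moves=[[[0, 0, 0], [0, 0, 0], 0], [[40, 0, 0], [0, 0, 0], 0], [[75, 0, 0], [0, 0, 0], 0], [[91.5, 0, 0], [0, 0, 0], 0], [[91.5, 0, 0], [0, 0, 0], 0]])

```text
clock: 22.35
eef_pos: [0.444, -0.1322, 0.0021]
eef_rot: [0.5, 0.5, -0.498, 0.502]
contact_force: [0.4, -0.3, -0.4]
finger_gap: 0.0941
```

Request:
servo_tool(moves=[[[0, 0, 0], [0, 0, 0], 100], [[0, 0, 0], [0, 0, 0], 255], [[0, 0, 0], [0, 0, 0], 255], [[0, 0, 0], [0, 0, 0], 255], [[0, 0, 0], [0, 0, 0], 255]], squeeze=25)

```text
clock: 22.98
eef_pos: [0.4435, -0.1333, 0.0034]
eef_rot: [0.501, 0.499, -0.498, 0.502]
contact_force: [-0.4, -0.5, 1.2]
finger_gap: 0.0511
```

Request:
servo_tool(moves=[[[0, 0, 0], [0, 0, 0], 255], [[-30, 0, 0], [0, 0, 0], 255], [[-70, 0, 0], [0, 0, 0], 255], [[-106, 0, 0], [0, 0, 0], 255], [[-106, 0, 0], [0, 0, 0], 255]])

```text
clock: 23.6
eef_pos: [0.4448, -0.1341, 0.1111]
eef_rot: [0.501, 0.497, -0.497, 0.504]
contact_force: [-0.6, -0.3, -2.3]
finger_gap: 0.0512
```

```bash
python3 -c "
from h import *
o=state();print(delta([.5913,.0109,.11]).round(1))
t=snapshot('top')
for z in (.007,.058):
    print(z);[print(b) for b in seg(t,(14,110,90),(32,255,255),z) if .38<b[0]<.66 and abs(b[1])<.3]
d=snapshot('side');save(d,'s3.png',(170,130,370,280),4)
"
```

```text
{'clock': np.float64(23.6), 'eef_pos': array([ 0.4448, -0.1341,  0.1111]), 'eef_rot': array([ 0.5014,  0.4974, -0.4974,  0.5038]), 'contact_force': array([-0.5737, -0.2526, -2.2691]), 'finger_gap': np.float64(0.0512), 'qpos': array([-0.4448,  0.1826,  1.8875,  0.0028,  1.061 , -0.4485])}
[   2.3  146.8 -144.6]
0.007
(np.float64(0.5975), np.float64(0.0118), np.int32(190), [279.7, 192.5])
0.058
(np.float64(0.5907), np.float64(0.0106), np.int32(190), [279.7, 192.5])
```

View pics/s3.png

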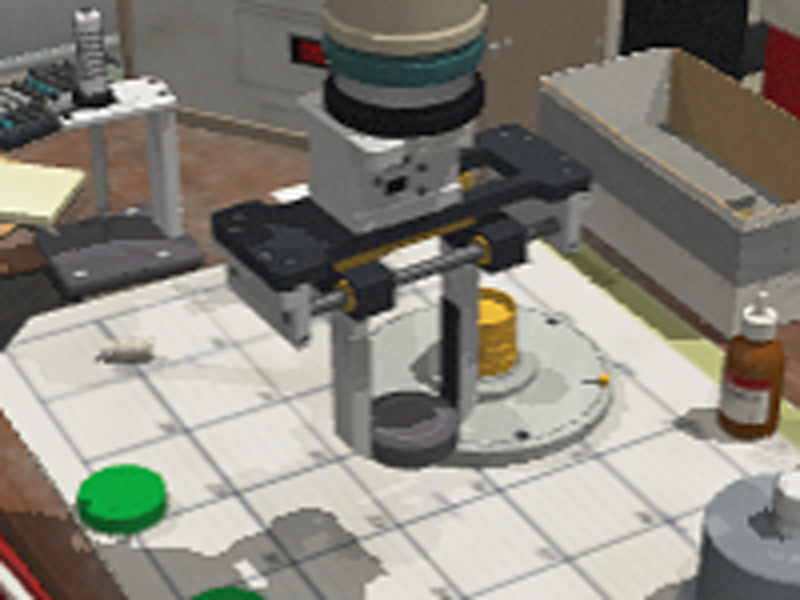

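Request:
servo_tool(moves=[[[0, 40, -39], [0, 0, 0], 255], [[0, 80, -78], [0, 0, 0], 255], [[0, 120, -117], [0, 0, 0], 255], [[0, 148, -143.7], [0, 0, 0], 255], [[0, 148, -143.7], [0, 0, 0], 255]])

```text
clock: 24.32
eef_pos: [0.5911, 0.0129, 0.1069]
eef_rot: [0.499, 0.501, -0.498, 0.502]
contact_force: [0.0, 0.2, -2.1]
finger_gap: 0.0514
```

Request:
servo_tool(moves=[[[0, 0, 0], [0, 0, 0], 255], [[20, 0, 0], [0, 0, 0], 255], [[36, 0, 0], [0, 0, 0], 255], [[40, 0, 0], [0, 0, 0], 255], [[40, 0, 0], [0, 0, 0], 255]])

```text
clock: 24.95
eef_pos: [0.5905, 0.0105, 0.0697]
eef_rot: [0.501, 0.499, -0.498, 0.502]
contact_force: [-0.0, -0.5, -2.1]
finger_gap: 0.0515
```

Request:
servo_tool(moves=[[[1, 0, 0], [0, 0, 0], 255], [[1, 0, 0], [0, 0, 0], 255], [[1, 0, 0], [0, 0, 0], 255]])

```text
clock: 25.32
eef_pos: [0.5911, 0.0109, 0.0694]
eef_rot: [0.501, 0.499, -0.498, 0.502]
contact_force: [1.0, -0.6, -1.7]
finger_gap: 0.0512
```

Going down until the weight comes off the fingers.

Request:
servo_tool(moves=[[[1, 0, 0], [0, 0, 0], 255], [[2, 0, 0], [0, 0, 0], 255], [[2, 0, 0], [0, 0, 0], 255]])

```text
clock: 25.7
eef_pos: [0.5908, 0.0109, 0.0668]
eef_rot: [0.501, 0.499, -0.498, 0.502]
contact_force: [0.1, -1.0, -1.5]
finger_gap: 0.0514
```

Request:
servo_tool(moves=[[[0.7, 0, 0], [0, 0, 0], 255], [[0.7, 0, 0], [0, 0, 0], 255], [[0.7, 0, 0], [0, 0, 0], 255]])

```text
clock: 26.08
eef_pos: [0.5909, 0.0108, 0.0662]
eef_rot: [0.501, 0.499, -0.498, 0.502]
contact_force: [0.1, 0.0, -2.5]
finger_gap: 0.0513
```

Request:
servo_tool(moves=[[[0.7, 0, 0], [0, 0, 0], 255], [[0.7, 0, 0], [0, 0, 0], 255], [[0.7, 0, 0], [0, 0, 0], 255]])

```text
clock: 26.45
eef_pos: [0.5909, 0.0108, 0.0656]
eef_rot: [0.501, 0.499, -0.498, 0.502]
contact_force: [0.6, 0.1, -2.1]
finger_gap: 0.0513
```

Request:
servo_tool(moves=[[[0.5, 0, 0], [0, 0, 0], 255], [[0.5, 0, 0], [0, 0, 0], 255], [[0.5, 0, 0], [0, 0, 0], 255]])

```text
clock: 26.82
eef_pos: [0.5909, 0.0108, 0.0654]
eef_rot: [0.501, 0.499, -0.498, 0.502]
contact_force: [-1.2, 0.8, 1.0]
finger_gap: 0.0513
```

Request:
servo_tool(moves=[[[0, 0, 0], [0, 0, 0], 190], [[0, 0, 0], [0, 0, 0], 120], [[0, 0, 0], [0, 0, 0], 60], [[0, 0, 0], [0, 0, 0], 0], [[-30, 0, 0], [0, 0, 0], 0]])

```text
clock: 27.45
eef_pos: [0.5889, 0.011, 0.0929]
eef_rot: [0.499, 0.501, -0.499, 0.5]
contact_force: [-0.0, -0.4, 0.2]
finger_gap: 0.0779
```

Request:
servo_tool(moves=[[[-40, 0, 0], [0, 0, 0], 0], [[-60, -60, 30], [0, 0, 0], 0], [[-60, -120, 60], [0, 0, 0], 0], [[-60, -150, 100], [0, 0, 0], 0], [[-60, -150, 100], [0, 0, 0], 0]])

```text
clock: 28.08
eef_pos: [0.4381, -0.0915, 0.1544]
eef_rot: [0.502, 0.498, -0.5, 0.501]
contact_force: [0.2, 1.0, 0.2]
finger_gap: 0.0939
```

```bash
python3 -c "
from h import *
state()
t=snapshot('top');d=snapshot('side')
A=ortho(t,.076,.541,.641,-.04,.06)
B=ortho(t,.100,.541,.641,-.315,-.215);Bd=ortho(t,.074,.541,.641,-.315,-.215)
cv2.imwrite('pics/o4.png',np.hstack([cv2.resize(x,(400,400)) for x in (A,B)]))
def dark(A,f,x1,y1,lab):
    g=cv2.GaussianBlur(cv2.cvtColor(A,cv2.COLOR_BGR2GRAY),(5,5),0)
    n,l,st,c=cv2.connectedComponentsWithStats(f(g).astype(np.uint8))
    [print(lab,st[i].tolist(),(x1-c[i][1]*.0005).round(4),(y1-c[i][0]*.0005).round(4)) for i in range(1,n) if st[i,4]>800]
dark(A,lambda g:g<110,.641,.06,'lead')
dark(B,lambda g:g>195,.641,-.215,'knob')
for z,n,lo,hi in((.100,'knob',22,29),(.074,'dome',86,98)):
  g=cv2.GaussianBlur(cv2.cvtColor(B if z==.1 else Bd,cv2.COLOR_BGR2GRAY),(5,5),0)
  h=cv2.HoughCircles(g,cv2.HOUGH_GRADIENT,1,40,param1=60,param2=8,minRadius=lo,maxRadius=hi)
  if h is not None: u=h[0][0];print(n,u[2]/2,.641-u[1]*.0005,-.215-u[0]*.0005)
"
```

```text
{'clock': np.float64(28.075), 'eef_pos': array([ 0.4381, -0.0915,  0.1544]), 'eef_rot': array([ 0.5016,  0.4981, -0.4996,  0.5008]), 'contact_force': array([0.192 , 0.9615, 0.1847]), 'finger_gap': np.float64(0.0939), 'qpos': array([-3.6230e-01,  1.1880e-01,  1.8459e+00,  1.1000e-03,  1.1723e+00,
       -3.6050e-01])}
lead [30, 52, 120, 148, 12104] 0.5792 0.0149
knob [19, 0, 97, 17, 952] 0.6385 -0.2448
knob [84, 78, 39, 38, 1147] 0.593 -0.2666
knob 11.55 0.59225 -0.26625
dome 45.4 0.59274995 -0.26575
```

View pics/o4.png

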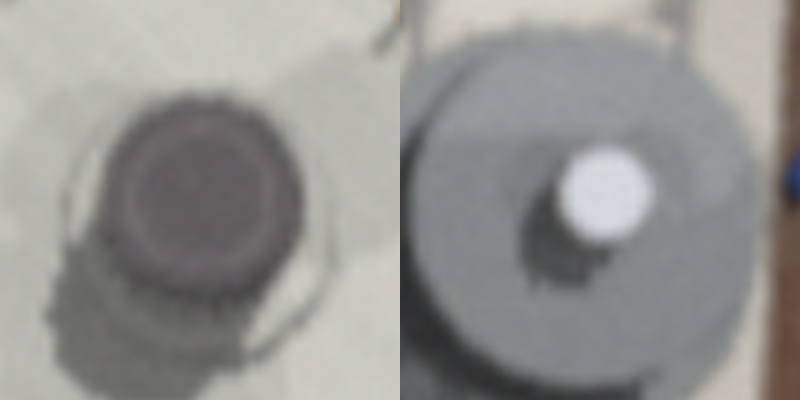

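Request:
servo_tool(moves=[[[0, 45, 50], [0, 0, 0], 0], [[0, 90, 100], [0, 0, 0], 0], [[0, 130, 145], [0, 0, 0], 0], [[0, 152, 177.2], [0, 0, 0], 0], [[0, 152, 177.2], [0, 0, 0], 0]])

```text
clock: 28.8
eef_pos: [0.5967, -0.268, 0.1531]
eef_rot: [0.501, 0.499, -0.498, 0.502]
contact_force: [0.9, 0.5, -0.0]
finger_gap: 0.094
```

Request:
servo_tool(moves=[[[0, 0, 0], [0, 0, 0], 0], [[30, 0, 0], [0, 0, 0], 0], [[60, 0, 0], [0, 0, 0], 0], [[74, 0, 0], [0, 0, 0], 0], [[74, 0, 0], [0, 0, 0], 0]])

```text
clock: 29.42
eef_pos: [0.5929, -0.265, 0.0805]
eef_rot: [0.5, 0.5, -0.498, 0.502]
contact_force: [-0.2, -0.7, 0.0]
finger_gap: 0.0941
```

Request:
servo_tool(moves=[[[0, 0, 0], [0, 0, 0], 130], [[0, 0, 0], [0, 0, 0], 255], [[0, 0, 0], [0, 0, 0], 255], [[0, 0, 0], [0, 0, 0], 255], [[0, 0, 0], [0, 0, 0], 255]], squeeze=45)

```text
clock: 30.05
eef_pos: [0.5935, -0.2664, 0.0812]
eef_rot: [0.501, 0.499, -0.498, 0.502]
contact_force: [0.4, 0.2, 0.6]
finger_gap: 0.0474
```

Request:
servo_tool(moves=[[[0, 0, 0], [0, 0, 0], 255], [[0, 0, 0], [0, 0, 0], 255], [[0, 0, 0], [0, 0, 0], 255], [[0, 0, 0], [0, 0, 0], 255]])

```text
clock: 30.55
eef_pos: [0.5927, -0.2663, 0.081]
eef_rot: [0.5, 0.5, -0.498, 0.502]
contact_force: [-2.2, 0.1, 1.7]
finger_gap: 0.024
```

Request:
servo_tool(moves=[[[-15, 0, 0], [0, 0, 0], 255], [[-40, 0, 0], [0, 0, 0], 255], [[-75, 0, 0], [0, 0, 0], 255], [[-100, 0, 0], [0, 0, 0], 255], [[-100, 0, 0], [0, 0, 0], 255]])

```text
clock: 31.18
eef_pos: [0.5946, -0.267, 0.1835]
eef_rot: [0.501, 0.497, -0.497, 0.504]
contact_force: [0.1, 0.5, -5.9]
finger_gap: 0.0238
```

Request:
servo_tool(moves=[[[0, 0, -25], [0, 0, 0], 255], [[0, 0, -60], [0, 0, 0], 255], [[0, 0, -95], [0, 0, 0], 255], [[0, 0, -130], [0, 0, 0], 255], [[0, 0, -165], [0, 0, 0], 255]])

```text
clock: 31.8
eef_pos: [0.591, -0.0984, 0.1791]
eef_rot: [0.5, 0.501, -0.498, 0.501]
contact_force: [0.4, -0.0, -4.7]
finger_gap: 0.0237
```

Request:
servo_tool(moves=[[[0, -1, -35], [0, 0, 0], 255], [[0, -1.5, -70], [0, 0, 0], 255], [[0, -1.6, -100], [0, 0, 0], 255], [[0, -1.6, -112.2], [0, 0, 0], 255], [[0, -1.6, -112.2], [0, 0, 0], 255]])

```text
clock: 32.42
eef_pos: [0.5899, 0.0117, 0.1802]
eef_rot: [0.5, 0.5, -0.498, 0.502]
contact_force: [1.1, 0.0, -4.9]
finger_gap: 0.0237
```

Request:
servo_tool(moves=[[[0, 0, 0], [0, 0, 0], 255], [[0, 0, 0], [0, 0, 0], 255], [[0, 0, 0], [0, 0, 0], 255]])

```text
clock: 32.8
eef_pos: [0.5907, 0.01, 0.181]
eef_rot: [0.501, 0.499, -0.498, 0.502]
contact_force: [-0.4, 0.4, -4.9]
finger_gap: 0.0241
```

```bash
python3 -c "
from h import *
state()
d=snapshot('side');save(d,'s5.png',(200,110,360,250),4)
"
```

```text
{'clock': np.float64(32.8), 'eef_pos': array([0.5907, 0.01  , 0.181 ]), 'eef_rot': array([ 0.501 ,  0.499 , -0.4984,  0.5016]), 'contact_force': array([-0.4197,  0.3976, -4.9179]), 'finger_gap': np.float64(0.0241), 'qpos': array([-1.0120e-01,  3.1070e-01,  1.5159e+00,  5.0000e-04,  1.3097e+00,
       -1.0250e-01])}
```

View pics/s5.png

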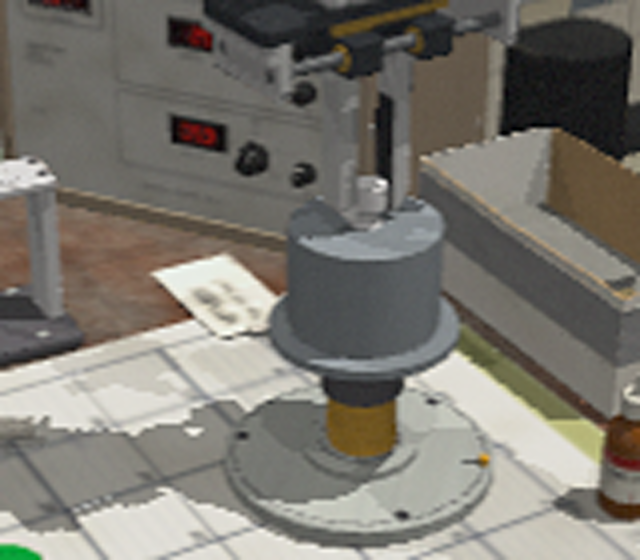

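The cap hangs centred over the stack with the lead disc on top. Lowering it now.

Request:
servo_tool(moves=[[[12, 0.3, 0], [0, 0, 0], 255], [[25, 0.3, -0.5], [0, 0, 0], 255], [[40, 0.3, -0.5], [0, 0, 0], 255], [[55, 0.3, -0.5], [0, 0, 0], 255], [[68, 0.3, -0.5], [0, 0, 0], 255]])

```text
clock: 33.48
eef_pos: [0.5909, 0.0114, 0.1116]
eef_rot: [0.5, 0.5, -0.498, 0.502]
contact_force: [-0.9, 0.0, -5.5]
finger_gap: 0.0242
```

Request:
servo_tool(moves=[[[3, 0, 0], [0, 0, 0], 255], [[7, 0, 0], [0, 0, 0], 255], [[10, 0, 0], [0, 0, 0], 255], [[13, 0, 0], [0, 0, 0], 255], [[13, 0, 0], [0, 0, 0], 255]])

```text
clock: 34.1
eef_pos: [0.5913, 0.0113, 0.1]
eef_rot: [0.501, 0.499, -0.498, 0.502]
contact_force: [0.9, -0.8, -5.3]
finger_gap: 0.0239
```

Request:
servo_tool(moves=[[[2, 0, 0], [0, 0, 0], 255], [[3.5, 0, 0], [0, 0, 0], 255], [[3.5, 0, 0], [0, 0, 0], 255]])

```text
clock: 34.48
eef_pos: [0.5913, 0.0113, 0.0964]
eef_rot: [0.501, 0.499, -0.498, 0.502]
contact_force: [0.6, -0.1, -6.1]
finger_gap: 0.024
```

Request:
servo_tool(moves=[[[0.7, 0, 0], [0, 0, 0], 255], [[1.2, 0, 0], [0, 0, 0], 255], [[1.2, 0, 0], [0, 0, 0], 255]])

```text
clock: 34.85
eef_pos: [0.5914, 0.0113, 0.0953]
eef_rot: [0.501, 0.499, -0.498, 0.502]
contact_force: [-0.3, -0.0, -6.2]
finger_gap: 0.0238
```

Request:
servo_tool(moves=[[[0.5, 0, 0], [0, 0, 0], 255], [[0.8, 0, 0], [0, 0, 0], 255], [[0.8, 0, 0], [0, 0, 0], 255]])

```text
clock: 35.22
eef_pos: [0.5918, 0.0113, 0.095]
eef_rot: [0.501, 0.499, -0.498, 0.502]
contact_force: [0.3, -0.2, -2.1]
finger_gap: 0.0238
```

Request:
servo_tool(moves=[[[0.3, 0, 0], [0, 0, 0], 220], [[0.3, 0, 0], [0, 0, 0], 180], [[0.3, 0, 0], [0, 0, 0], 100], [[0.3, 0, 0], [0, 0, 0], 60], [[0.3, 0, 0], [0, 0, 0], 60]])

```text
clock: 35.85
eef_pos: [0.5915, 0.0113, 0.0943]
eef_rot: [0.501, 0.499, -0.498, 0.502]
contact_force: [0.9, -0.5, -0.3]
finger_gap: 0.0542
```

Request:
servo_tool(moves=[[[-40, 0, 0], [0, 0, 0], 60], [[-100, 0, 0], [0, 0, 0], 60], [[-150, -30, 0], [0, 0, 0], 60], [[-160, -80, 20], [0, 0, 0], 60], [[-160, -130, 60], [0, 0, 0], 60]])

```text
clock: 36.48
eef_pos: [0.4615, -0.0481, 0.255]
eef_rot: [0.501, 0.499, -0.497, 0.504]
contact_force: [-0.6, -0.6, 0.5]
finger_gap: 0.0719
```

Request:
servo_tool(moves=[[[0, -50, 40], [0, 0, 0], 60], [[0, -100, 80], [0, 0, 0], 60], [[0, -100, 80], [0, 0, 0], 60]])

```text
clock: 36.85
eef_pos: [0.3594, -0.13, 0.2533]
eef_rot: [0.502, 0.498, -0.5, 0.501]
contact_force: [0.3, -0.1, -0.4]
finger_gap: 0.0719
```

```bash
python3 -c "
from h import *
state()
t=snapshot('top');d=snapshot('side')
def dark(A,f,x1,y1,lab):
    g=cv2.GaussianBlur(cv2.cvtColor(A,cv2.COLOR_BGR2GRAY),(5,5),0)
    n,l,st,c=cv2.connectedComponentsWithStats(f(g).astype(np.uint8))
    [print(lab,st[i].tolist(),(x1-c[i][1]*.0005).round(4),(y1-c[i][0]*.0005).round(4)) for i in range(1,n) if st[i,4]>600]
B=ortho(t,.114,.541,.641,-.04,.06);dark(B,lambda g:g>195,.641,.06,'knob')
for z,n,lo,hi in((.088,'dome',86,98),(.114,'knob',22,29),(.022,'flange',110,122),(.014,'base',165,175)):
  A=ortho(t,z,.491,.691,-.09,.11)
  g=cv2.GaussianBlur(cv2.cvtColor(A,cv2.COLOR_BGR2GRAY),(5,5),0)
  h=cv2.HoughCircles(g,cv2.HOUGH_GRADIENT,1,40,param1=60,param2=8,minRadius=lo,maxRadius=hi)
  if h is not None: u=h[0][0];print(n,u[2]/2,.691-u[1]*.0005,.11-u[0]*.0005)
P=ortho(t,.020,.491,.691,-.09,.11);hsv=cv2.cvtColor(P,cv2.COLOR_BGR2HSV);m=cv2.inRange(hsv,(12,90,90),(34,255,255));n,l,st,c=cv2.connectedComponentsWithStats(m)
[print('pin',st[i].tolist(),.691-c[i][1]*.0005,.11-c[i][0]*.0005) for i in range(1,n) if st[i,4]>20]
W=ortho(t,.187,.39,.53,.2,.34,.35);W=cv2.resize(W[:400,:400],(500,500));S=cv2.resize(d['frame'][120:210,160:250,::-1],(500,500),interpolation=cv2.INTER_CUBIC)
G=ortho(t,.122,.39,.53,.2,.34,.35)
cv2.imwrite('pics/o6.png',np.hstack([cv2.resize(x,(400,400)) for x in (G,S)]))
print(proj(d,[[.465,.275,.187]]),proj(t,[[.465,.275,.187]]))
"
```

```text
{'clock': np.float64(36.85), 'eef_pos': array([ 0.3594, -0.13  ,  0.2533]), 'eef_rot': array([ 0.5019,  0.4976, -0.4998,  0.5007]), 'contact_force': array([ 0.2638, -0.0735, -0.3576]), 'finger_gap': np.float64(0.0719), 'qpos': array([-5.3140e-01, -5.3800e-02,  1.7727e+00,  1.7000e-03,  1.4176e+00,
       -5.2810e-01])}
knob [78, 78, 40, 38, 1161] 0.5929 0.0114
dome 43.95 0.59075 0.011249997
knob 11.6 0.59274995 0.011249997
flange 59.6 0.59174997 0.013249993
base 85.0 0.59225 0.009749994
pin [303, 82, 10, 11, 89] 0.647567415730337 -0.043808988764044945
[[192.05774028 133.35124354]] [[168.17465967 234.51934405]]
```

View pics/o6.png

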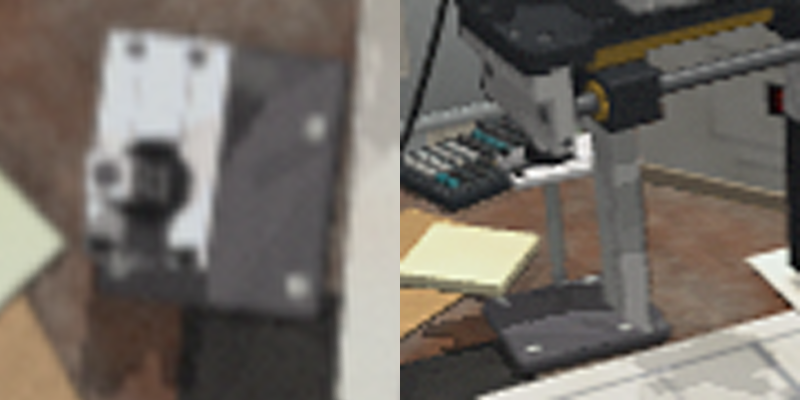

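Cap is seated: dome and knob centre at (0.592,0.011), base at (0.592,0.0105). In the left panel the wand's collar is at (155,183), the fork opens toward −x, and the rest is yawed about −6°. Going to the wand.

Request:
servo_tool(moves=[[[0, 15, -55], [2, 0, 0], 60], [[0, 30, -110], [4, 0, 0], 60], [[0, 42, -165], [5.8, 0, 0], 60], [[0, 56, -220], [5.8, 0, 0], 60], [[0, 70, -275], [5.8, 0, 0], 60]])

```text
clock: 37.58
eef_pos: [0.4323, 0.1511, 0.2534]
eef_rot: [0.525, 0.474, -0.522, 0.477]
contact_force: [0.4, -0.1, -0.2]
finger_gap: 0.0716
```

```bash
python3 -c "
from h import *
o=state();print(delta([.466,.286,.25]).round(1))
R=Ro.from_quat(o['eef_rot']).as_matrix();print(R.round(3))
d=snapshot('side');save(d,'s7.png',(150,100,250,200),6)
t=snapshot('top')
for s in(d,t):print([(r['box'],r['score']) for r in search_frame(s,'smear_wand')[:2]])
print(proj(d,[[.466,.286,.187],[.466,.286,.128],[.466,.286,.031]]))
"
```

```text
{'clock': np.float64(37.575), 'eef_pos': array([0.4323, 0.1511, 0.2534]), 'eef_rot': array([ 0.525 ,  0.4744, -0.5215,  0.4768]), 'contact_force': array([ 0.4391, -0.1271, -0.1706]), 'finger_gap': np.float64(0.0716), 'qpos': array([ 1.8430e-01,  6.7600e-02,  1.6501e+00, -3.0000e-04,  1.4179e+00,
        2.7980e-01])}
[   3.7   20.7 -137.5]
[[ 0.006  0.995 -0.095]
 [ 0.001 -0.095 -0.995]
 [-1.     0.006 -0.001]]
[([189.3, 128.5, 201.8, 188.0], 0.64)]
[([391.5, 245.1, 436.5, 252.2], 0.74), ([247.4, 162.4, 311.5, 224.9], 0.73)]
[[190.63337716 131.87716495]
 [192.42365057 152.23740758]
 [195.24912624 183.77884983]]
```

View pics/s7.png

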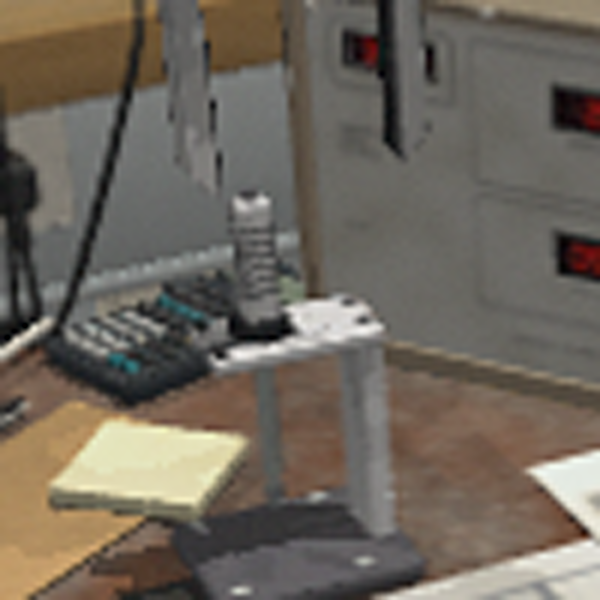

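```bash
python3 -c "
from h import *
d=snapshot('side');g=cv2.cvtColor(d['frame'],cv2.COLOR_RGB2GRAY)
for r in range(131,158): print(r,g[r,184:202].tolist())
t=snapshot('top');g=cv2.cvtColor(t['frame'],cv2.COLOR_RGB2GRAY)
print(proj(t,[[.466,.286,.187],[.466,.286,.128]]))
"
```

```text
131 [127, 126, 95, 106, 104, 106, 98, 95, 91, 104, 102, 102, 105, 103, 103, 80, 78, 86]
132 [112, 105, 102, 107, 105, 112, 65, 61, 77, 143, 96, 101, 103, 102, 100, 79, 74, 83]
133 [106, 99, 65, 104, 106, 180, 156, 120, 160, 214, 187, 99, 101, 102, 99, 83, 77, 84]
134 [103, 104, 91, 104, 94, 172, 197, 168, 158, 164, 149, 96, 100, 100, 99, 87, 76, 82]
135 [102, 103, 103, 102, 80, 123, 145, 140, 130, 131, 125, 96, 97, 99, 99, 86, 78, 84]
136 [101, 106, 102, 101, 67, 108, 113, 111, 126, 131, 126, 97, 101, 99, 97, 86, 77, 81]
137 [102, 100, 101, 103, 97, 108, 119, 121, 129, 130, 112, 76, 98, 98, 97, 87, 76, 78]
138 [99, 100, 100, 97, 74, 87, 74, 84, 70, 86, 78, 69, 97, 99, 112, 102, 74, 76]
139 [101, 99, 99, 99, 90, 88, 101, 111, 119, 124, 118, 94, 144, 154, 140, 127, 70, 76]
140 [96, 92, 95, 97, 93, 69, 87, 87, 75, 86, 73, 77, 144, 143, 136, 119, 69, 75]
141 [98, 132, 126, 139, 148, 62, 86, 104, 102, 124, 115, 79, 119, 108, 103, 94, 72, 80]
142 [140, 140, 137, 139, 139, 51, 70, 75, 81, 85, 76, 66, 97, 92, 90, 95, 82, 78]
143 [135, 129, 121, 116, 106, 63, 84, 96, 117, 104, 127, 114, 64, 1
[... 566 characters left out ...]
 127, 122, 95, 79, 124, 164, 165, 189]
151 [47, 58, 60, 58, 55, 61, 112, 112, 122, 124, 126, 123, 105, 154, 219, 217, 215, 215]
152 [72, 50, 35, 48, 40, 41, 84, 115, 122, 126, 130, 130, 91, 69, 153, 220, 208, 196]
153 [76, 109, 121, 131, 20, 22, 44, 86, 112, 68, 65, 56, 41, 23, 137, 229, 215, 210]
154 [63, 142, 126, 124, 19, 21, 26, 39, 50, 34, 32, 32, 23, 21, 60, 156, 225, 216]
155 [100, 116, 117, 106, 32, 22, 26, 24, 31, 34, 31, 26, 21, 13, 43, 110, 176, 207]
156 [107, 110, 108, 105, 73, 33, 17, 12, 19, 14, 15, 10, 48, 132, 189, 186, 188, 191]
157 [106, 74, 70, 56, 59, 83, 117, 125, 139, 130, 127, 192, 188, 188, 197, 204, 218, 210]
[[163.65254453 234.00635021]
 [169.21300675 235.28371315]]
```

Grip faces are roughly square to the rest, so I'll go over the wand and grasp it.

Request:
servo_tool(moves=[[[0, 7, -45], [0, 0, 0], 60], [[0, 14, -90], [0, 0, 0], 60], [[0, 20, -137], [0, 0, 0], 60], [[0, 20, -137], [0, 0, 0], 60], [[0, 20, -137], [0, 0, 0], 60]])

```text
clock: 38.5
eef_pos: [0.4648, 0.2797, 0.2535]
eef_rot: [0.525, 0.473, -0.523, 0.476]
contact_force: [0.2, 0.1, 0.7]
finger_gap: 0.0721
```

Request:
servo_tool(moves=[[[0, 0, 0], [0, 0, 0], 60], [[0, 0, 0], [0, 0, 0], 60]])

```text
clock: 38.75
eef_pos: [0.4648, 0.2801, 0.254]
eef_rot: [0.526, 0.473, -0.523, 0.476]
contact_force: [-0.1, -1.0, 0.0]
finger_gap: 0.0715
```

```bash
python3 -c "
from h import *
o=state();print(delta([.466,.286,.14]).round(1))
R=Ro.from_quat(o['eef_rot']).as_matrix();print(R.round(3))
"
```

```text
{'clock': np.float64(38.75), 'eef_pos': array([0.4648, 0.2801, 0.254 ]), 'eef_rot': array([ 0.5259,  0.4729, -0.523 ,  0.4756]), 'contact_force': array([-0.0556, -1.0152,  0.0285]), 'finger_gap': np.float64(0.0715), 'qpos': array([ 0.4157,  0.2003,  1.4887, -0.0023,  1.4474,  0.5164])}
[ 1.14e+02 -1.00e-01 -5.90e+00]
[[ 0.006  0.995 -0.1  ]
 [ 0.    -0.1   -0.995]
 [-1.     0.006 -0.001]]
```

Request:
servo_tool(moves=[[[0, 0, -6], [0, 0, 0], 60], [[30, 0, -6], [0, 0, 0], 60], [[70, 0, -6], [0, 0, 0], 60], [[105, 0, -6], [0, 0, 0], 60], [[113, 0, -6], [0, 0, 0], 60]])

```text
clock: 39.38
eef_pos: [0.4645, 0.2867, 0.1386]
eef_rot: [-0.524, -0.474, 0.524, -0.475]
contact_force: [1.0, 0.9, -0.2]
finger_gap: 0.0724
```

Request:
servo_tool(moves=[[[0, 0, 0], [0, 0, 0], 120], [[0, 0, 0], [0, 0, 0], 160], [[0, 0, 0], [0, 0, 0], 190], [[0, 0, 0], [0, 0, 0], 210], [[0, 0, 0], [0, 0, 0], 255]], squeeze=8)

```text
clock: 40.0
eef_pos: [0.4662, 0.2873, 0.141]
eef_rot: [0.526, 0.473, -0.522, 0.476]
contact_force: [-0.2, -0.3, -0.5]
finger_gap: 0.0254
```

Request:
servo_tool(moves=[[[0, 0, 0], [0, 0, 0], 255], [[0, 0, 0], [0, 0, 0], 255], [[0, 0, 0], [0, 0, 0], 255], [[0, 0, 0], [0, 0, 0], 255], [[0, 0, 0], [0, 0, 0], 255]], squeeze=25)

```text
clock: 40.62
eef_pos: [0.4659, 0.2872, 0.1407]
eef_rot: [0.525, 0.474, -0.523, 0.476]
contact_force: [-1.0, 0.1, 1.6]
finger_gap: 0.0159
```

```bash
python3 -c "
from h import *
o=state();print(observe()['ft_torque'])
d=snapshot('side');save(d,'s8.png',(160,90,260,190),6)
"
```

```text
{'clock': np.float64(40.625), 'eef_pos': array([0.4659, 0.2872, 0.1407]), 'eef_rot': array([ 0.5254,  0.4735, -0.5227,  0.4759]), 'contact_force': array([-1.0333,  0.1262,  1.5845]), 'finger_gap': np.float64(0.0159), 'qpos': array([ 0.4268,  0.2768,  1.6719, -0.0021,  1.1883,  0.5263])}
[-0.09006479  0.30013248  0.0533646 ]
```

View pics/s8.png

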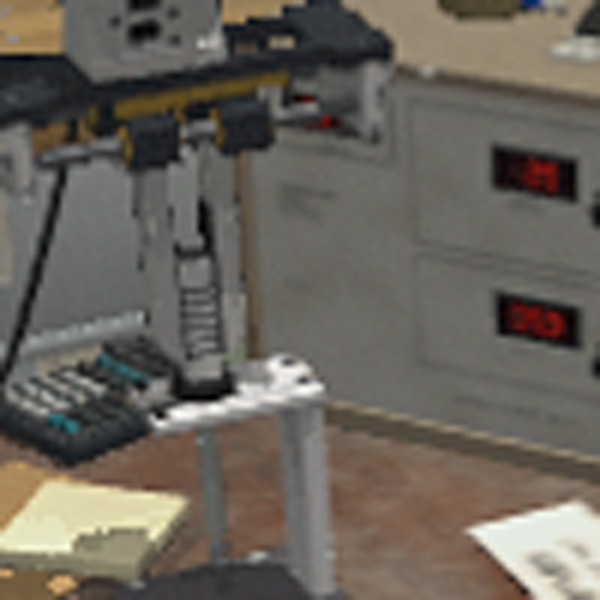

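Wand gripped square (gap 15.9 mm). Lifting it straight up and carrying it high to the pin.

Request:
servo_tool(moves=[[[-20, 0, 0], [0, 0, 0], 255], [[-50, 0, 0], [0, 0, 0], 255], [[-80, 0, 0], [0, 0, 0], 255], [[-110, 0, 0], [0, 0, 0], 255], [[-110, 0, 0], [0, 0, 0], 255]])

```text
clock: 41.3
eef_pos: [0.467, 0.2878, 0.2524]
eef_rot: [0.527, 0.473, -0.521, 0.477]
contact_force: [-0.8, -0.1, -1.4]
finger_gap: 0.016
```

Request:
servo_tool(moves=[[[0, 20, 30], [-1, 0, 0], 255], [[0, 45, 66], [-3, 0, 0], 255], [[0, 70, 103], [-5.8, 0, 0], 255], [[0, 95, 140], [-5.8, 0, 0], 255], [[0, 120, 177], [-5.8, 0, 0], 255]])

```text
clock: 41.92
eef_pos: [0.5672, 0.0979, 0.2489]
eef_rot: [0.5, 0.5, -0.499, 0.501]
contact_force: [0.7, 0.1, -0.9]
finger_gap: 0.0158
```

```bash
python3 -c "
from h import *
o=state();print(delta([.6397,-.036,.25]).round(1))
R=Ro.from_quat(o['eef_rot']).as_matrix();print(R.round(3))
"
```

```text
{'clock': np.float64(41.925), 'eef_pos': array([0.5672, 0.0979, 0.2489]), 'eef_rot': array([ 0.5   ,  0.5   , -0.4988,  0.5012]), 'contact_force': array([ 0.7202,  0.0506, -0.8698]), 'finger_gap': np.float64(0.0158), 'qpos': array([ 5.0100e-02,  2.5480e-01,  1.4276e+00, -1.0000e-04,  1.4567e+00,
        4.7700e-02])}
[ -0.9  72.1 134.1]
[[ 0.002  1.     0.002]
 [ 0.     0.002 -1.   ]
 [-1.     0.002  0.   ]]
```

Request:
servo_tool(moves=[[[0, 25, 45], [0, 0, 0], 255], [[0, 50, 90], [0, 0, 0], 255], [[0, 72, 135], [0, 0, 0], 255], [[0, 72, 135], [0, 0, 0], 255], [[40, 72, 135], [0, 0, 0], 255]])

```text
clock: 42.55
eef_pos: [0.6416, -0.0359, 0.2122]
eef_rot: [0.502, 0.498, -0.497, 0.503]
contact_force: [1.1, 0.8, -1.3]
finger_gap: 0.016
```

Request:
servo_tool(moves=[[[20, 0, 0], [0, 0, 0], 255], [[40, 0, 0], [0, 0, 0], 255], [[40, 0, 0], [0, 0, 0], 255], [[40, 0, 0], [0, 0, 0], 255]])

```text
clock: 43.05
eef_pos: [0.6401, -0.035, 0.1716]
eef_rot: [0.501, 0.5, -0.498, 0.502]
contact_force: [-0.1, 0.3, -0.6]
finger_gap: 0.0161
```

```bash
python3 -c "
from h import *
o=state();R=Ro.from_quat(o['eef_rot']).as_matrix();print(R.round(3))
d=snapshot('side');save(d,'s9.png',(260,130,380,240),6)
C=np.array([.592,.011,0]);P=C+[.0477,-.047,0]
print('tip0.061,deck pt,pin top,collar',((proj(d,[P+[0,0,.061],P+[0,0,.014],[.6476,-.0438,.02],P+[0,0,.152]])-[260,130])*6).round(0).tolist())
"
```

```text
{'clock': np.float64(43.05), 'eef_pos': array([ 0.6401, -0.035 ,  0.1716]), 'eef_rot': array([ 0.5006,  0.4995, -0.4979,  0.502 ]), 'contact_force': array([-0.0597,  0.2697, -0.6081]), 'finger_gap': np.float64(0.0161), 'qpos': array([-1.6380e-01,  3.9080e-01,  1.4157e+00,  1.2000e-03,  1.3299e+00,
       -1.6710e-01])}
[[ 0.005  1.     0.003]
 [ 0.     0.003 -1.   ]
 [-1.     0.005 -0.   ]]
tip0.061,deck pt,pin top,collar [[337.0, 470.0], [331.0, 566.0], [359.0, 557.0], [349.0, 273.0]]
```

View pics/s9.png

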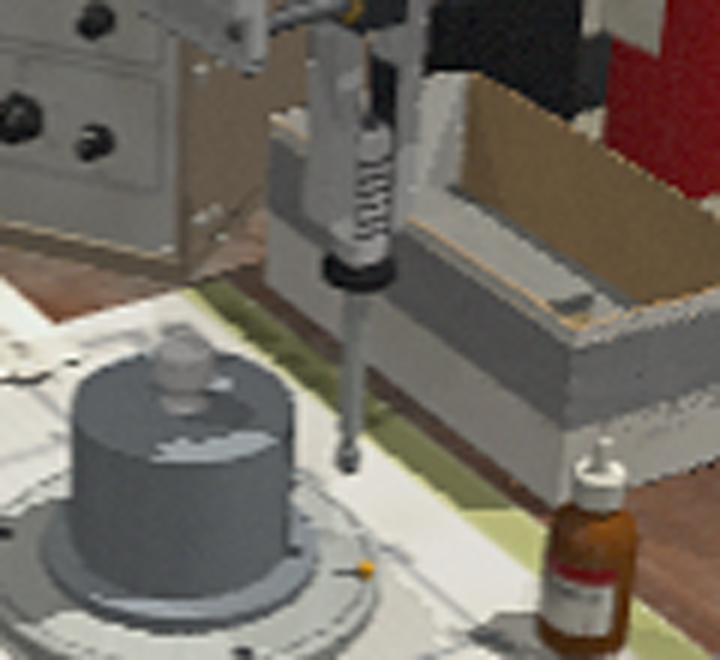

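The pin shows at (367,568) and the nib tip at (347,472), with the residual ambiguous between y and z. I'll go down close to the deck and measure there.

Request:
servo_tool(moves=[[[15, 0, 0], [0, 0, 0], 255], [[30, 0, 0], [0, 0, 0], 255], [[40, 0, 0], [0, 0, 0], 255], [[43, 0, 0], [0, 0, 0], 255], [[43, 0, 0], [0, 0, 0], 255]])

```text
clock: 43.72
eef_pos: [0.6404, -0.0356, 0.1282]
eef_rot: [0.501, 0.499, -0.498, 0.502]
contact_force: [0.5, -0.0, 0.7]
finger_gap: 0.0161
```

Request:
servo_tool(moves=[[[0, 0, 0], [0, 0, 0], 255], [[0, 0, 0], [0, 0, 0], 255]])

```text
clock: 43.98
eef_pos: [0.6407, -0.0356, 0.129]
eef_rot: [0.501, 0.499, -0.498, 0.502]
contact_force: [0.1, 1.1, -0.1]
finger_gap: 0.016
```

```bash
python3 -c "
from h import *
o=state()
d=snapshot('side');save(d,'s10.png',(290,180,340,230),12)
C=np.array([.592,.011,0]);P=C+[.0477,-.047,0]
print('tip,pin',((proj(d,[P+[0,0,.018],[.6476,-.0438,.02]])-[290,180])*12).round(0).tolist())
"
```

```text
{'clock': np.float64(43.975), 'eef_pos': array([ 0.6407, -0.0356,  0.129 ]), 'eef_rot': array([ 0.5009,  0.499 , -0.4978,  0.5022]), 'contact_force': array([ 0.0687,  1.0586, -0.1449]), 'finger_gap': np.float64(0.016), 'qpos': array([-1.6450e-01,  4.1900e-01,  1.4793e+00,  1.0000e-03,  1.2371e+00,
       -1.6730e-01])}
tip,pin [[303.0, 516.0], [357.0, 514.0]]
```

View pics/s10.png

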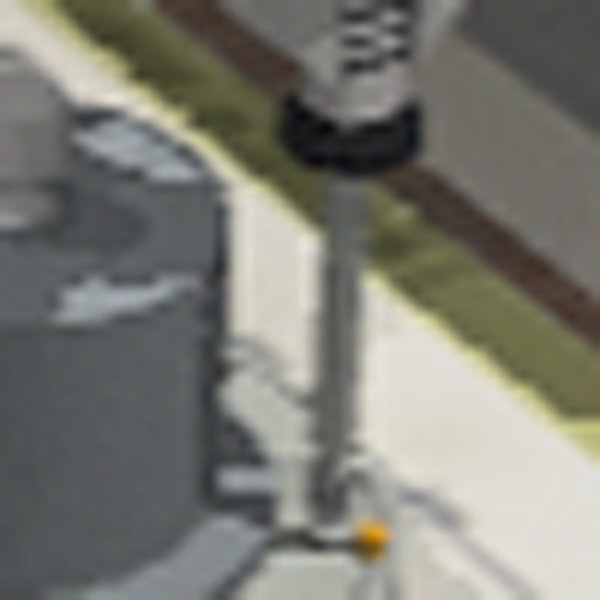

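```bash
cat >> h.py <<'E'
def force(n=8):
    f=[]
    for _ in range(n): snapshot("side"); o=observe(); f.append(np.r_[o["contact_force"],o["eef_pos"]])
    f=np.array(f);print("F/pos",f.mean(0).round(4),"sd",f.std(0).round(4)[:3])
E
python3 -c "
from h import *
force()"
```

```text
F/pos [ 0.1821 -0.1285 -1.0051  0.6405 -0.0356  0.1287] sd [0.5178 0.678  0.343 ]
```

Request:
servo_tool(moves=[[[2, 0, 0], [0, 0, 0], 255], [[3.5, 0, 0], [0, 0, 0], 255], [[5, 0, 0], [0, 0, 0], 255], [[6, 0, 0], [0, 0, 0], 255], [[6, 0, 0], [0, 0, 0], 255]])

```text
clock: 45.05
eef_pos: [0.6404, -0.0356, 0.1226]
eef_rot: [0.501, 0.499, -0.498, 0.502]
contact_force: [-0.1, -0.1, 0.8]
finger_gap: 0.0158
```

```bash
python3 -c "
from h import *
force()"
```

```text
F/pos [ 0.0298 -0.0509 -0.3622  0.6404 -0.0356  0.1226] sd [0.3826 0.3926 0.76  ]
```

Request:
servo_tool(moves=[[[0.7, 0, 0], [0, 0, 0], 255], [[1.4, 0, 0], [0, 0, 0], 255], [[2, 0, 0], [0, 0, 0], 255], [[2, 0, 0], [0, 0, 0], 255]])

```text
clock: 45.95
eef_pos: [0.6405, -0.0356, 0.1206]
eef_rot: [0.501, 0.499, -0.498, 0.502]
contact_force: [-0.1, 0.7, 0.7]
finger_gap: 0.0162
```

```bash
python3 -c "
from h import *
force(12)
d=snapshot('side');save(d,'s11.png',(290,180,340,230),12)
C=np.array([.592,.011,0])
pin=C+[.0555,-.0548,.017]
pp=proj(d,[pin])[0];off=np.array([290+372/12,180+540/12])-pp;print('off',off)
for r in(60,64,68,72):
  for tang in(-6,-3,0,3,6):
    u=np.array([.712,-.702,0]);v=np.array([.702,.712,0])
    print(r,tang,((proj(d,[C+u*r/1e3+v*tang/1e3+[0,0,.014]])[0]+off-[290,180])*12).round(0).tolist(),end=' ')
  print()
"
```

```text
F/pos [-0.6683  0.0054  1.2824  0.6405 -0.0356  0.1206] sd [0.3705 0.7164 0.5209]
off [1.3215534  1.15937237]
60 -6 [281.0, 558.0] 60 -3 [283.0, 550.0] 60 0 [285.0, 542.0] 60 3 [287.0, 534.0] 60 6 [289.0, 526.0] 
64 -6 [300.0, 560.0] 64 -3 [302.0, 552.0] 64 0 [304.0, 544.0] 64 3 [306.0, 536.0] 64 6 [308.0, 528.0] 
68 -6 [320.0, 562.0] 68 -3 [321.0, 554.0] 68 0 [323.0, 546.0] 68 3 [325.0, 538.0] 68 6 [327.0, 531.0] 
72 -6 [339.0, 565.0] 72 -3 [341.0, 557.0] 72 0 [342.0, 549.0] 72 3 [344.0, 541.0] 72 6 [346.0, 533.0]
```

View pics/s11.png

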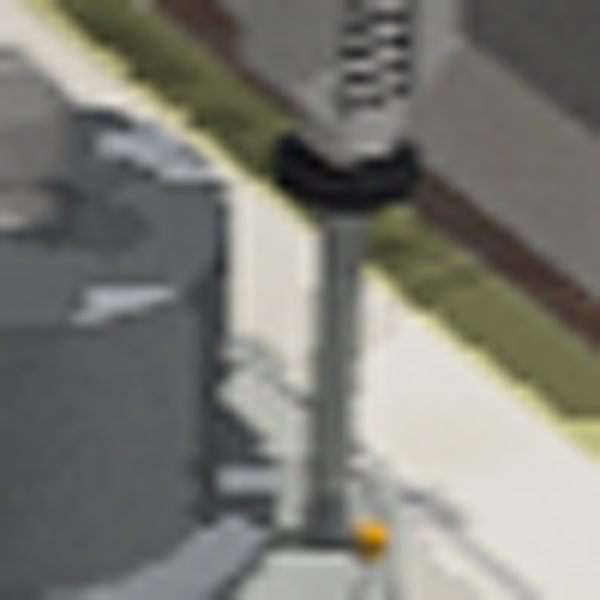

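Tip at (328,542), which is about 69 mm out and 2 mm before the pin's radial. It is pressed about 3 mm, so I'll pull the path in to a 67 mm radius. Working out the arc rows.

```bash
python3 - <<'E'
import numpy as np, json
cur=np.array([50.3,-47.0]); a0=-44.6; D=4.5
pts=[]
for k in range(0,81):
    a=np.radians(a0-D*k); pts.append(67*np.array([np.cos(a),np.sin(a)]))
pts=[np.array([49,-47.]),pts[0]*1.008]+pts[1:]+[pts[-1]]*3
i=0
while i<len(pts):
    rows=[];
    for p in pts[i:i+5]:
        d=np.round(p-cur,1); rows.append([[0,float(d[0]),float(-d[1])],[0,0,0],255])
    cur=cur+np.array([rows[-1][0][1],-rows[-1][0][2]]); print(json.dumps([r for r in rows])); i+=5
E
```

```text
[[[0, -1.3, -0.0], [0, 0, 0], 255], [[0, -2.2, 0.4], [0, 0, 0], 255], [[0, -6.4, 3.6], [0, 0, 0], 255], [[0, -10.5, 6.9], [0, 0, 0], 255], [[0, -14.9, 9.9], [0, 0, 0], 255]]
[[[0, -4.6, 2.6], [0, 0, 0], 255], [[0, -9.3, 4.8], [0, 0, 0], 255], [[0, -14.3, 6.7], [0, 0, 0], 255], [[0, -19.3, 8.1], [0, 0, 0], 255], [[0, -24.5, 9.2], [0, 0, 0], 255]]
[[[0, -5.2, 0.7], [0, 0, 0], 255], [[0, -10.4, 0.9], [0, 0, 0], 255], [[0, -15.7, 0.7], [0, 0, 0], 255], [[0, -20.9, 0.1], [0, 0, 0], 255], [[0, -26.1, -0.8], [0, 0, 0], 255]]
[[[0, -5.1, -1.4], [0, 0, 0], 255], [[0, -10.0, -3.2], [0, 0, 0], 255], [[0, -14.8, -5.4], [0, 0, 0], 255], [[0, -19.4, -7.9], [0, 0, 0], 255], [[0, -23.8, -10.8], [0, 0, 0], 255]]
[[[0, -4.2, -3.3], [0, 0, 0], 255], [[0, -8.0, -6.8], [0, 0, 0], 255], [[0, -11.6, -10.6], [0, 0, 0], 255], [[0, -14.9, -14.7], [0, 0, 0], 255], [[0, -17.9, -19.1], [0, 0, 0], 255]]
[[[0, -2.6, -4.6], [0, 0, 0], 255], [[0, -4.8, -9.3], [0, 0, 0], 255], [[0, -6.7, -14.3], [0, 0, 0], 255], [[0, -8.1, -19.3], [0, 0, 0], 255], [[0, -9.2, -24.5], [0, 0, 0], 255]]
[[[0, -0.7, -5.2], [0, 0, 0], 255]
[... 1175 characters left out ...]
 0, 0], 255]]
[[[0, 2.6, 4.6], [0, 0, 0], 255], [[0, 4.8, 9.3], [0, 0, 0], 255], [[0, 6.7, 14.3], [0, 0, 0], 255], [[0, 8.1, 19.3], [0, 0, 0], 255], [[0, 9.2, 24.5], [0, 0, 0], 255]]
[[[0, 0.7, 5.2], [0, 0, 0], 255], [[0, 0.9, 10.4], [0, 0, 0], 255], [[0, 0.7, 15.7], [0, 0, 0], 255], [[0, 0.1, 20.9], [0, 0, 0], 255], [[0, -0.8, 26.1], [0, 0, 0], 255]]
[[[0, -1.4, 5.1], [0, 0, 0], 255], [[0, -3.2, 10.0], [0, 0, 0], 255], [[0, -5.4, 14.8], [0, 0, 0], 255], [[0, -7.9, 19.4], [0, 0, 0], 255], [[0, -10.8, 23.8], [0, 0, 0], 255]]
[[[0, -3.3, 4.2], [0, 0, 0], 255], [[0, -6.8, 8.0], [0, 0, 0], 255], [[0, -6.8, 8.0], [0, 0, 0], 255], [[0, -6.8, 8.0], [0, 0, 0], 255], [[0, -6.8, 8.0], [0, 0, 0], 255]]
```

Request:
servo_tool(moves=[[[0, -1.3, 0], [0, 0, 0], 255], [[0, -2.2, 0.4], [0, 0, 0], 255], [[0, -6.4, 3.6], [0, 0, 0], 255], [[0, -10.5, 6.9], [0, 0, 0], 255], [[0, -14.9, 9.9], [0, 0, 0], 255]])

```text
clock: 47.22
eef_pos: [0.6253, -0.0457, 0.1205]
eef_rot: [0.501, 0.499, -0.498, 0.502]
contact_force: [0.4, 0.8, 1.9]
finger_gap: 0.0158
```

Request:
servo_tool(moves=[[[0, -4.6, 2.6], [0, 0, 0], 255], [[0, -9.3, 4.8], [0, 0, 0], 255], [[0, -14.3, 6.7], [0, 0, 0], 255], [[0, -19.3, 8.1], [0, 0, 0], 255], [[0, -24.5, 9.2], [0, 0, 0], 255]])

```text
clock: 47.85
eef_pos: [0.6008, -0.055, 0.1204]
eef_rot: [0.501, 0.499, -0.498, 0.502]
contact_force: [1.3, 1.2, 1.8]
finger_gap: 0.0158
```

```bash
python3 -c "
from h import *
force(8)
d=snapshot('side')
C=np.array([.592,.011,.014]);off=[1.3,1.2]
for r in(58,63,67,71): a=np.radians(-44.6-4.5*8);print(r,(proj(d,[C+np.array([r*np.cos(a),r*np.sin(a),0])/1e3])[0]+off).round(1))
print([(np.round(r['box'],1).tolist(),round(r['score'],2)) for r in search_frame(d,'nib_tip')[:2]])
g=cv2.cvtColor(d['frame'],cv2.COLOR_RGB2GRAY)
p=(proj(d,[C+np.array([67*np.cos(a),67*np.sin(a),0])/1e3])[0]+off).astype(int)
for r in range(p[1]-9,p[1]+7,1): print(r,g[r,p[0]-8:p[0]+9].tolist(),p[0]-8)
"
```

```text
F/pos [-0.9751 -0.4835  1.0288  0.5999 -0.0549  0.12  ] sd [0.4466 0.2068 0.5016]
58 [306.6 232.3]
63 [308.1 233.2]
67 [309.3 233.9]
71 [310.5 234.6]
[]
224 [91, 94, 83, 70, 76, 102, 100, 95, 107, 118, 125, 143, 170, 180, 177, 174, 174] 301
225 [91, 92, 80, 68, 108, 121, 101, 94, 106, 117, 100, 122, 167, 181, 138, 96, 97] 301
226 [91, 94, 84, 73, 67, 93, 99, 93, 105, 109, 105, 154, 183, 179, 179, 177, 177] 301
227 [107, 132, 143, 144, 137, 121, 99, 95, 106, 108, 127, 167, 180, 177, 177, 177, 174] 301
228 [141, 139, 139, 139, 134, 112, 90, 94, 105, 123, 161, 181, 179, 179, 175, 174, 173] 301
229 [141, 140, 139, 139, 136, 125, 97, 92, 108, 128, 165, 181, 180, 178, 176, 176, 174] 301
230 [75, 73, 75, 73, 82, 76, 73, 73, 98, 124, 163, 181, 179, 180, 175, 176, 175] 301
231 [83, 79, 77, 73, 85, 92, 79, 75, 85, 120, 164, 181, 180, 178, 176, 174, 149] 301
232 [77, 75, 74, 83, 143, 145, 94, 79, 83, 119, 165, 182, 180, 179, 176, 162, 151] 301
233 [78, 84, 94, 98, 97, 79, 70, 78, 82, 128, 172, 183, 180, 178, 151, 128, 161] 301
234 [99, 98, 99, 100, 98, 99, 94, 77, 69, 147, 185, 182, 179, 179, 179, 180, 181] 301
235 [183, 181, 182, 183, 182, 183, 184, 184, 184, 181, 182, 153, 127, 159, 179, 183, 162] 301
236 [177, 176, 176, 175, 177, 177, 178, 176, 179, 152, 161, 182, 182, 185, 164, 111, 97] 301
237 [176, 178, 177, 173, 176, 175, 175, 149, 126, 161, 183, 185, 183, 164, 129, 113, 114] 301
238 [71, 167, 203, 200, 176, 165, 151, 159, 185, 186, 187, 167, 128, 113, 112, 116, 145] 301
239 [79, 143, 176, 152, 175, 201, 198, 194, 167, 150, 129, 112, 114, 115, 105, 168, 203] 301
```

The nib tracks at about 66 mm radius and is pressed about 3 mm. Continuing with a 0.7 mm x trim.

Request:
servo_tool(moves=[[[0, -5, 0.7], [0, 0, 0], 255], [[0, -10.1, 0.9], [0, 0, 0], 255], [[0, -15.3, 0.7], [0, 0, 0], 255], [[0, -20.4, 0.1], [0, 0, 0], 255], [[0, -25.5, -0.8], [0, 0, 0], 255]])

```text
clock: 48.98
eef_pos: [0.5754, -0.0541, 0.1203]
eef_rot: [0.501, 0.499, -0.498, 0.502]
contact_force: [1.2, -0.5, 0.7]
finger_gap: 0.0158
```

Request:
servo_tool(moves=[[[0, -5.1, -1.4], [0, 0, 0], 255], [[0, -10, -3.2], [0, 0, 0], 255], [[0, -14.8, -5.4], [0, 0, 0], 255], [[0, -19.4, -7.9], [0, 0, 0], 255], [[0, -23.8, -10.8], [0, 0, 0], 255]])

```text
clock: 49.6
eef_pos: [0.5515, -0.0432, 0.1201]
eef_rot: [0.501, 0.499, -0.498, 0.502]
contact_force: [0.7, -0.9, 1.3]
finger_gap: 0.0164
```

Request:
servo_tool(moves=[[[0, -4.2, -3.3], [0, 0, 0], 255], [[0, -8, -6.8], [0, 0, 0], 255], [[0, -11.6, -10.6], [0, 0, 0], 255], [[0, -14.9, -14.7], [0, 0, 0], 255], [[0, -17.9, -19.1], [0, 0, 0], 255]])

```text
clock: 50.22
eef_pos: [0.5335, -0.024, 0.1199]
eef_rot: [0.501, 0.499, -0.498, 0.502]
contact_force: [0.5, -1.7, 1.3]
finger_gap: 0.0159
```

```bash
python3 -c "
from h import *
force(8)
d=snapshot('side')
C=np.array([.592,.011,.014]);off=[1.3,1.2];a=np.radians(-44.6-4.5*23);print(np.degrees(a))
for r in(58,63,67,71): print(r,(proj(d,[C+np.array([r*np.cos(a),r*np.sin(a),0])/1e3])[0]+off).round(1))
g=cv2.cvtColor(d['frame'],cv2.COLOR_RGB2GRAY)
p=(proj(d,[C+np.array([67*np.cos(a),67*np.sin(a),0])/1e3])[0]+off).astype(int)
for r in range(p[1]-9,p[1]+7,1): print(r,g[r,p[0]-8:p[0]+9].tolist(),p[0]-8)
"
```

```text
F/pos [-0.4476  1.2368  1.2311  0.5329 -0.0233  0.1197] sd [0.4762 0.5012 0.2893]
-148.1
58 [280.5 234.6]
63 [279.7 235.7]
67 [279.  236.5]
71 [278.3 237.4]
227 [76, 89, 100, 93, 85, 84, 88, 94, 102, 114, 102, 79, 76, 77, 81, 80, 78] 270
228 [85, 74, 90, 101, 98, 91, 87, 94, 102, 113, 103, 84, 73, 75, 77, 78, 79] 270
229 [107, 84, 76, 82, 93, 133, 126, 95, 102, 114, 110, 97, 96, 98, 91, 79, 72] 270
230 [117, 113, 93, 77, 75, 73, 81, 96, 103, 111, 134, 156, 163, 163, 161, 163, 163] 270
231 [114, 116, 120, 109, 83, 70, 74, 90, 102, 111, 123, 150, 164, 162, 161, 160, 162] 270
232 [159, 113, 170, 207, 167, 95, 75, 82, 92, 84, 80, 84, 90, 104, 118, 140, 149] 270
233 [200, 201, 202, 199, 203, 199, 144, 90, 121, 128, 98, 73, 74, 74, 76, 72, 75] 270
234 [199, 202, 199, 201, 201, 203, 162, 87, 82, 92, 95, 88, 84, 80, 79, 76, 76] 270
235 [112, 113, 113, 167, 161, 115, 98, 77, 75, 90, 141, 193, 208, 209, 168, 104, 90] 270
236 [110, 118, 116, 116, 116, 116, 104, 80, 70, 92, 153, 178, 176, 189, 202, 204, 208] 270
237 [156, 146, 103, 112, 118, 116, 120, 125, 109, 148, 179, 176, 174, 172, 174, 176, 189] 270
238 [176, 186, 203, 194, 161, 163, 196, 209, 206, 205, 187, 174, 174, 173, 175, 174, 175] 270
239 [111, 134, 162, 173, 187, 178, 185, 176, 162, 173, 188, 200, 199, 186, 176, 174, 174] 270
240 [92, 88, 100, 134, 152, 166, 182, 183, 190, 195, 184, 170, 149, 154, 175, 165, 155] 270
241 [93, 92, 91, 93, 93, 104, 127, 146, 158, 167, 176, 179, 181, 189, 197, 198, 196] 270
242 [111, 88, 91, 98, 97, 97, 94, 93, 94, 91, 103, 113, 141, 161, 160, 160, 174] 270
```

```bash
python3 -c "
from h import *
d=snapshot('side');g=cv2.cvtColor(d['frame'],cv2.COLOR_RGB2GRAY)
C=np.array([.592,.011,0]);th=np.radians(np.arange(-200,20,.5))
def circ(r,z):return proj(d,C+np.c_[r*np.cos(th),r*np.sin(th),np.full(len(th),z*1000)]/1e3)
for col in(262,268,290,296,302,308,314):
  out=[]
  for r,z in((58,.022),(58,.014),(85,.014),(85,0)):
    c=circ(r,z);i=np.argsort(abs(c[:,0]-(col-.8)))[:6];out.append((round(float(c[i][:,1].max()),1)))
  print(col,out,dict(zip(range(224,256),g[224:256,col].tolist())))
"
```

```text
262 [222.1, 224.8, 233.3, 237.9] {224: 120, 225: 118, 226: 117, 227: 116, 228: 120, 229: 118, 230: 113, 231: 95, 232: 113, 233: 127, 234: 111, 235: 94, 236: 92, 237: 113, 238: 134, 239: 140, 240: 138, 241: 123, 242: 100, 243: 136, 244: 228, 245: 221, 246: 218, 247: 218, 248: 219, 249: 218, 250: 218, 251: 216, 252: 195, 253: 173, 254: 193, 255: 215}
268 [223.7, 226.4, 236.9, 241.6] {224: 86, 225: 79, 226: 102, 227: 106, 228: 120, 229: 118, 230: 115, 231: 115, 232: 162, 233: 195, 234: 196, 235: 96, 236: 110, 237: 125, 238: 136, 239: 92, 240: 94, 241: 110, 242: 136, 243: 192, 244: 225, 245: 220, 246: 218, 247: 217, 248: 218, 249: 219, 250: 217, 251: 218, 252: 218, 253: 215, 254: 216, 255: 217}
290 [232.0, 234.7, 241.3, 246.1] {224: 81, 225: 81, 226: 80, 227: 82, 228: 82, 229: 74, 230: 143, 231: 150, 232: 163, 233: 78, 234: 79, 235: 106, 236: 203, 237: 195, 238: 197, 239: 172, 240: 161, 241: 157, 242: 193, 243: 109, 244: 100, 245: 99, 246: 86, 247: 147, 248: 169, 249: 191, 250: 178, 251: 161, 252: 158, 253: 190, 254: 171, 255: 219}
296 [231.7, 234.4, 241.2, 245.9] {224: 87, 225: 89, 226:
[... 645 characters left out ...]
27.4, 230.0, 238.8, 243.4] {224: 137, 225: 135, 226: 138, 227: 139, 228: 110, 229: 84, 230: 104, 231: 182, 232: 179, 233: 175, 234: 177, 235: 176, 236: 177, 237: 148, 238: 161, 239: 194, 240: 130, 241: 114, 242: 117, 243: 165, 244: 201, 245: 201, 246: 199, 247: 151, 248: 177, 249: 193, 250: 198, 251: 199, 252: 199, 253: 196, 254: 197, 255: 219}
314 [219.9, 222.6, 236.1, 240.7] {224: 180, 225: 180, 226: 181, 227: 178, 228: 179, 229: 178, 230: 178, 231: 178, 232: 180, 233: 179, 234: 179, 235: 160, 236: 185, 237: 165, 238: 113, 239: 114, 240: 132, 241: 192, 242: 194, 243: 142, 244: 154, 245: 160, 246: 210, 247: 220, 248: 220, 249: 192, 250: 193, 251: 197, 252: 197, 253: 198, 254: 195, 255: 194}
```

Nib is at about 69 mm here, so I'm trimming inward by (+2,+1.3) mm over the next arc and going on.

Request:
servo_tool(moves=[[[0, -2.2, -4.9], [0, 0, 0], 255], [[0, -4, -9.9], [0, 0, 0], 255], [[0, -5.5, -15.1], [0, 0, 0], 255], [[0, -6.5, -20.4], [0, 0, 0], 255], [[0, -7.2, -25.8], [0, 0, 0], 255]])

```text
clock: 51.35
eef_pos: [0.5264, 0.0019, 0.1199]
eef_rot: [0.501, 0.499, -0.498, 0.502]
contact_force: [0.4, -1.5, 1.6]
finger_gap: 0.0161
```

Request:
servo_tool(moves=[[[0, -0.7, -5.2], [0, 0, 0], 255], [[0, -0.9, -10.4], [0, 0, 0], 255], [[0, -0.7, -15.7], [0, 0, 0], 255], [[0, -0.1, -20.9], [0, 0, 0], 255], [[0, 0.8, -26.1], [0, 0, 0], 255]])

```text
clock: 51.98
eef_pos: [0.5272, 0.028, 0.1199]
eef_rot: [0.501, 0.499, -0.498, 0.502]
contact_force: [-0.2, -1.0, 1.2]
finger_gap: 0.0162
```

Request:
servo_tool(moves=[[[0, 1.4, -5.1], [0, 0, 0], 255], [[0, 3.2, -10], [0, 0, 0], 255], [[0, 5.4, -14.8], [0, 0, 0], 255], [[0, 7.9, -19.4], [0, 0, 0], 255], [[0, 10.8, -23.8], [0, 0, 0], 255]])

```text
clock: 52.6
eef_pos: [0.538, 0.0518, 0.1199]
eef_rot: [0.501, 0.499, -0.498, 0.502]
contact_force: [-0.2, -0.9, 1.3]
finger_gap: 0.016
```

```bash
python3 -c "
from h import *
force(8)
d=snapshot('side')
C=np.array([.592,.011,.014]);off=[1,1.1];a=np.radians(-44.6-4.5*38);print(np.degrees(a))
for r in(58,63,67,71): print(r,(proj(d,[C+np.array([r*np.cos(a),r*np.sin(a),0])/1e3])[0]+off).round(1))
g=cv2.cvtColor(d['frame'],cv2.COLOR_RGB2GRAY)
p=(proj(d,[C+np.array([67*np.cos(a),67*np.sin(a),0])/1e3])[0]+off).astype(int)
for r in range(p[1]-9,p[1]+7,1): print(r,g[r,p[0]-8:p[0]+9].tolist(),p[0]-8)
"
```

```text
F/pos [0.3223 1.1164 1.3844 0.5386 0.0523 0.1201] sd [0.4307 0.5593 0.4864]
-215.6
58 [266.6 221.8]
63 [264.6 221.8]
67 [263.1 221.7]
71 [261.5 221.7]
212 [163, 196, 206, 204, 199, 203, 172, 104, 95, 92, 125, 179, 199, 197, 201, 197, 148] 255
213 [147, 164, 195, 207, 207, 207, 168, 105, 98, 91, 127, 182, 161, 110, 110, 94, 68] 255
214 [172, 147, 165, 193, 198, 169, 131, 103, 97, 92, 92, 108, 117, 114, 105, 90, 73] 255
215 [211, 173, 150, 158, 177, 171, 138, 104, 96, 93, 95, 111, 121, 109, 99, 94, 74] 255
216 [225, 211, 174, 138, 106, 136, 152, 121, 102, 89, 101, 120, 116, 106, 100, 92, 77] 255
217 [225, 225, 199, 136, 153, 155, 108, 81, 77, 75, 86, 110, 112, 101, 100, 102, 83] 255
218 [191, 216, 192, 164, 105, 30, 49, 71, 83, 84, 89, 110, 106, 98, 102, 102, 87] 255
219 [131, 131, 174, 173, 109, 63, 57, 74, 82, 78, 91, 99, 86, 78, 78, 94, 87] 255
220 [132, 124, 116, 107, 115, 124, 107, 80, 80, 73, 92, 92, 82, 82, 80, 83, 75] 255
221 [132, 121, 104, 100, 113, 122, 124, 106, 78, 63, 81, 85, 85, 89, 77, 79, 79] 255
222 [184, 160, 169, 134, 119, 120, 119, 121, 109, 99, 100, 84, 86, 101, 100, 99, 101] 255
223 [184, 153, 161, 133, 117, 120, 119, 117, 118, 123, 121, 108, 89, 94, 102, 99, 100] 255
224 [122, 152, 175, 139, 108, 118, 118, 118, 115, 119, 119, 119, 98, 85, 97, 100, 96] 255
225 [85, 129, 188, 175, 179, 165, 116, 117, 117, 119, 118, 119, 105, 80, 90, 102, 100] 255
226 [101, 103, 169, 188, 186, 163, 112, 117, 117, 117, 117, 117, 121, 98, 77, 92, 99] 255
227 [115, 108, 151, 159, 154, 186, 161, 113, 116, 115, 117, 117, 120, 104, 83, 73, 88] 255
```

On track (r≈67 mm). Continuing behind the cap.

Request:
servo_tool(moves=[[[0, 3.3, -4.2], [0, 0, 0], 255], [[0, 6.8, -8], [0, 0, 0], 255], [[0, 10.6, -11.6], [0, 0, 0], 255], [[0, 14.7, -14.9], [0, 0, 0], 255], [[0, 19.1, -17.9], [0, 0, 0], 255]])

```text
clock: 53.68
eef_pos: [0.5572, 0.0698, 0.12]
eef_rot: [0.501, 0.499, -0.498, 0.502]
contact_force: [-1.5, -0.7, 1.9]
finger_gap: 0.0158
```

Request:
servo_tool(moves=[[[0, 4.6, -2.6], [0, 0, 0], 255], [[0, 9.3, -4.8], [0, 0, 0], 255], [[0, 14.3, -6.7], [0, 0, 0], 255], [[0, 19.3, -8.1], [0, 0, 0], 255], [[0, 24.5, -9.2], [0, 0, 0], 255]])

```text
clock: 54.3
eef_pos: [0.5819, 0.0789, 0.1202]
eef_rot: [0.501, 0.499, -0.498, 0.502]
contact_force: [-1.6, 0.6, 1.2]
finger_gap: 0.0163
```

Request:
servo_tool(moves=[[[0, 5.2, -0.7], [0, 0, 0], 255], [[0, 10.4, -0.9], [0, 0, 0], 255], [[0, 15.7, -0.7], [0, 0, 0], 255], [[0, 20.9, -0.1], [0, 0, 0], 255], [[0, 26.1, 0.8], [0, 0, 0], 255]])

```text
clock: 54.92
eef_pos: [0.608, 0.078, 0.1203]
eef_rot: [0.501, 0.499, -0.498, 0.502]
contact_force: [-1.4, 0.3, 1.2]
finger_gap: 0.0159
```

Request:
servo_tool(moves=[[[0, 5.1, 1.4], [0, 0, 0], 255], [[0, 10, 3.2], [0, 0, 0], 255], [[0, 14.8, 5.4], [0, 0, 0], 255], [[0, 19.4, 7.9], [0, 0, 0], 255], [[0, 23.8, 10.8], [0, 0, 0], 255]])

```text
clock: 55.55
eef_pos: [0.6319, 0.0671, 0.1205]
eef_rot: [0.501, 0.499, -0.498, 0.502]
contact_force: [-0.6, 0.5, 1.5]
finger_gap: 0.0158
```

Request:
servo_tool(moves=[[[0, 4.2, 3.3], [0, 0, 0], 255], [[0, 8, 6.8], [0, 0, 0], 255], [[0, 11.6, 10.6], [0, 0, 0], 255], [[0, 14.9, 14.7], [0, 0, 0], 255], [[0, 17.9, 19.1], [0, 0, 0], 255]])

```text
clock: 56.18
eef_pos: [0.6497, 0.0479, 0.1206]
eef_rot: [0.501, 0.499, -0.498, 0.502]
contact_force: [-1.7, 1.2, 1.8]
finger_gap: 0.0158
```

Request:
servo_tool(moves=[[[0, 2.6, 4.6], [0, 0, 0], 255], [[0, 4.8, 9.3], [0, 0, 0], 255], [[0, 6.7, 14.3], [0, 0, 0], 255], [[0, 8.1, 19.3], [0, 0, 0], 255], [[0, 9.2, 24.5], [0, 0, 0], 255]])

```text
clock: 56.8
eef_pos: [0.6589, 0.0234, 0.1207]
eef_rot: [0.501, 0.499, -0.498, 0.502]
contact_force: [-0.2, 0.7, 1.7]
finger_gap: 0.0157
```

```bash
python3 -c "
from h import *
force(8)
d=snapshot('side')
C=np.array([.592,.011,.014]);off=[1,1.1];a=np.radians(-44.6-4.5*68);print(np.degrees(a))
for r in(58,63,67,71): print(r,(proj(d,[C+np.array([r*np.cos(a),r*np.sin(a),0])/1e3])[0]+off).round(1))
g=cv2.cvtColor(d['frame'],cv2.COLOR_RGB2GRAY)
p=(proj(d,[C+np.array([67*np.cos(a),67*np.sin(a),0])/1e3])[0]+off).astype(int)
for r in range(p[1]-9,p[1]+6,1): print(r,g[r,p[0]-8:p[0]+9].tolist(),p[0]-8)
"
```

```text
F/pos [ 0.378  -1.3367  1.0983  0.659   0.0227  0.1207] sd [0.4065 0.5651 0.4101]
-350.6
58 [305.8 214. ]
63 [307.1 213.3]
67 [308.2 212.7]
71 [309.3 212.2]
203 [155, 155, 155, 157, 155, 144, 112, 87, 91, 99, 126, 197, 223, 222, 220, 221, 220] 300
204 [158, 158, 160, 148, 115, 89, 90, 90, 91, 98, 124, 196, 222, 221, 220, 221, 220] 300
205 [149, 138, 113, 89, 90, 93, 92, 91, 90, 95, 125, 196, 222, 220, 219, 219, 221] 300
206 [82, 83, 89, 92, 94, 92, 95, 93, 88, 98, 122, 194, 223, 218, 220, 220, 219] 300
207 [89, 93, 92, 94, 92, 95, 91, 91, 89, 101, 163, 213, 222, 220, 219, 220, 219] 300
208 [91, 92, 92, 93, 93, 95, 91, 89, 90, 75, 124, 180, 211, 220, 220, 220, 221] 300
209 [91, 94, 92, 94, 95, 96, 92, 89, 89, 101, 117, 145, 180, 207, 217, 221, 221] 300
210 [92, 92, 93, 93, 95, 93, 91, 91, 85, 84, 126, 173, 180, 187, 212, 219, 221] 300
211 [90, 92, 90, 92, 93, 95, 94, 91, 83, 84, 142, 172, 172, 188, 218, 225, 222] 300
212 [93, 92, 92, 92, 96, 93, 90, 87, 78, 67, 139, 176, 173, 147, 171, 212, 221] 300
213 [91, 93, 91, 92, 93, 94, 89, 88, 127, 170, 176, 172, 173, 172, 139, 127, 178] 300
214 [93, 92, 93, 93, 91, 91, 92, 86, 106, 149, 185, 200, 182, 170, 173, 159, 144] 300
215 [91, 94, 92, 91, 94, 90, 90, 87, 111, 131, 154, 184, 196, 195, 195, 197, 183] 300
216 [90, 91, 91, 93, 92, 92, 90, 88, 109, 130, 102, 132, 181, 194, 194, 195, 196] 300
217 [90, 92, 93, 94, 91, 93, 91, 85, 108, 134, 139, 155, 184, 196, 196, 196, 196] 300
```

Request:
servo_tool(moves=[[[0, 0.7, 5.2], [0, 0, 0], 255], [[0, 0.9, 10.4], [0, 0, 0], 255], [[0, 0.7, 15.7], [0, 0, 0], 255], [[0, 0.1, 20.9], [0, 0, 0], 255], [[0, -0.8, 26.1], [0, 0, 0], 255]])

```text
clock: 57.88
eef_pos: [0.658, -0.0028, 0.1206]
eef_rot: [0.501, 0.499, -0.498, 0.502]
contact_force: [0.5, 2.7, 1.1]
finger_gap: 0.016
```

Request:
servo_tool(moves=[[[0, -1.4, 5.1], [0, 0, 0], 255], [[0, -3.2, 10], [0, 0, 0], 255], [[0, -5.4, 14.8], [0, 0, 0], 255], [[0, -7.9, 19.4], [0, 0, 0], 255], [[0, -10.8, 23.8], [0, 0, 0], 255]])

```text
clock: 58.5
eef_pos: [0.6471, -0.0266, 0.1206]
eef_rot: [0.501, 0.499, -0.498, 0.502]
contact_force: [0.4, 1.6, 0.8]
finger_gap: 0.0159
```

Request:
servo_tool(moves=[[[0, -3.3, 4.2], [0, 0, 0], 255], [[0, -6.8, 8], [0, 0, 0], 255], [[0, -6.8, 8], [0, 0, 0], 255], [[0, -6.8, 8], [0, 0, 0], 255]])

```text
clock: 59.0
eef_pos: [0.6398, -0.0349, 0.1204]
eef_rot: [0.5, 0.499, -0.499, 0.502]
contact_force: [-0.2, -0.7, -0.1]
finger_gap: 0.0159
```

```bash
python3 -c "
from h import *
force(8)
d=snapshot('side')
C=np.array([.592,.011,.014]);off=[1,1.1];a=np.radians(-44.6);print(np.degrees(a))
for r in(58,63,67,71): print(r,(proj(d,[C+np.array([r*np.cos(a),r*np.sin(a),0])/1e3])[0]+off).round(1))
g=cv2.cvtColor(d['frame'],cv2.COLOR_RGB2GRAY)
p=(proj(d,[C+np.array([67*np.cos(a),67*np.sin(a),0])/1e3])[0]+off).astype(int)
for r in range(p[1]-7,p[1]+6,1): print(r,g[r,p[0]-8:p[0]+9].tolist(),p[0]-8)
"
```

```text
F/pos [-0.5651 -1.125   1.0493  0.6402 -0.0344  0.1204] sd [0.5584 0.3674 0.3602]
-44.6
58 [312.6 225. ]
63 [314.6 225.3]
67 [316.2 225.4]
71 [317.8 225.6]
218 [70, 79, 76, 69, 124, 157, 148, 112, 93, 104, 121, 174, 195, 186, 206, 219, 217] 308
219 [117, 147, 143, 141, 148, 159, 150, 112, 93, 105, 122, 129, 150, 176, 192, 215, 221] 308
220 [115, 146, 143, 142, 145, 161, 150, 106, 87, 95, 117, 159, 140, 156, 174, 174, 193] 308
221 [67, 72, 71, 68, 86, 141, 136, 90, 81, 105, 138, 165, 148, 152, 172, 154, 134] 308
222 [74, 75, 74, 75, 81, 142, 139, 89, 72, 81, 111, 159, 159, 149, 159, 181, 185] 308
223 [118, 141, 142, 143, 111, 152, 150, 92, 76, 86, 116, 155, 171, 157, 160, 180, 186] 308
224 [140, 140, 139, 134, 106, 90, 80, 67, 76, 81, 120, 129, 146, 164, 168, 183, 195] 308
225 [137, 137, 140, 112, 84, 93, 98, 81, 58, 59, 69, 72, 79, 99, 150, 181, 195] 308
226 [137, 138, 121, 106, 155, 185, 185, 184, 182, 180, 180, 139, 102, 129, 158, 185, 194] 308
227 [136, 122, 91, 121, 165, 178, 177, 178, 177, 172, 174, 176, 150, 157, 163, 181, 199] 308
228 [110, 85, 130, 170, 179, 179, 177, 174, 174, 173, 173, 161, 150, 166, 151, 176, 199] 308
229 [84, 112, 160, 180, 178, 180, 178, 176, 173, 174, 173, 148, 158, 176, 144, 169, 197] 308
230 [103, 157, 180, 178, 177, 179, 176, 176, 173, 173, 147, 133, 164, 168, 138, 172, 195] 308
```

Back at the pin. Lifting straight off and carrying the wand back above the rest.

Request:
servo_tool(moves=[[[-3, 0, 0], [0, 0, 0], 255], [[-7, 0, 0], [0, 0, 0], 255], [[-12, 0, 0], [0, 0, 0], 255], [[-25, 0, 0], [0, 0, 0], 255], [[-45, 0, 0], [0, 0, 0], 255]])

```text
clock: 60.08
eef_pos: [0.6399, -0.0341, 0.166]
eef_rot: [0.501, 0.5, -0.498, 0.502]
contact_force: [0.2, 1.1, -0.7]
finger_gap: 0.016
```

Request:
servo_tool(moves=[[[-40, 0, 0], [0, 0, 0], 255], [[-85, 0, 0], [0, 0, 0], 255], [[-85, 0, 0], [0, 0, 0], 255], [[-85, -20, -37], [0, 0, 0], 255], [[-85, -42, -78], [0, 0, 0], 255]])

```text
clock: 60.7
eef_pos: [0.5966, 0.044, 0.2489]
eef_rot: [0.501, 0.5, -0.499, 0.501]
contact_force: [0.4, 0.1, -0.9]
finger_gap: 0.0158
```

Request:
servo_tool(moves=[[[0, -23, -42], [0, 0, 0], 255], [[0, -46, -84], [0, 0, 0], 255], [[0, -69, -126], [2, 0, 0], 255], [[0, -92, -168], [4, 0, 0], 255], [[0, -115, -210], [5.8, 0, 0], 255]])

```text
clock: 61.32
eef_pos: [0.4804, 0.2544, 0.2486]
eef_rot: [0.525, 0.473, -0.524, 0.475]
contact_force: [0.9, 0.6, -0.1]
finger_gap: 0.0159
```

Request:
servo_tool(moves=[[[0, 0, 0], [0, 0, 0], 255], [[0, 0, 0], [0, 0, 0], 255], [[0, 0, 0], [0, 0, 0], 255]])

```text
clock: 61.7
eef_pos: [0.4825, 0.2523, 0.2493]
eef_rot: [0.526, 0.473, -0.523, 0.476]
contact_force: [-0.6, -0.0, 0.1]
finger_gap: 0.0159
```

```bash
python3 -c "
from h import *
force(8);o=state();R=Ro.from_quat(o['eef_rot']).as_matrix();print(R.round(4));print(delta([.466,.2872,.25]).round(1))
"
```

```text
F/pos [-0.1373 -0.0534 -0.9919  0.4825  0.2526  0.2496] sd [0.305  0.5092 0.3896]
{'clock': np.float64(62.1), 'eef_pos': array([0.4822, 0.2531, 0.2497]), 'eef_rot': array([ 0.5256,  0.4733, -0.5228,  0.4758]), 'contact_force': array([-0.3021,  0.389 , -1.7442]), 'finger_gap': np.float64(0.0159), 'qpos': array([ 0.3567,  0.2051,  1.4927, -0.0017,  1.4388,  0.4563])}
[[ 5.300e-03  9.951e-01 -9.920e-02]
 [ 1.000e-04 -9.920e-02 -9.951e-01]
 [-1.000e+00  5.300e-03 -7.000e-04]]
[ -0.4 -19.5 -32.4]
```

Request:
servo_tool(moves=[[[0, -10, -16], [0, 0, 0], 255], [[0, -20.1, -32.7], [0, 0, 0], 255], [[0, -20.1, -32.7], [0, 0, 0], 255], [[0, -20.1, -32.7], [0, 0, 0], 255]])

```text
clock: 62.6
eef_pos: [0.465, 0.2882, 0.2496]
eef_rot: [0.525, 0.474, -0.522, 0.476]
contact_force: [0.5, 0.2, -1.2]
finger_gap: 0.0161
```

```bash
python3 -c "
from h import *
force(10)
d=snapshot('side');g=cv2.cvtColor(d['frame'],cv2.COLOR_RGB2GRAY)
"
```

```text
F/pos [-0.1475 -0.0982 -0.8914  0.4654  0.2876  0.2496] sd [0.2557 0.6277 0.5188]
```

Request:
servo_tool(moves=[[[10, 0, 0.4], [0, 0, 0], 255], [[20, 0, 0.4], [0, 0, 0], 255], [[30, 0, 0.4], [0, 0, 0], 255], [[40, 0, 0.4], [0, 0, 0], 255], [[40, 0, 0.4], [0, 0, 0], 255]])

```text
clock: 63.78
eef_pos: [0.4648, 0.2872, 0.2084]
eef_rot: [0.525, 0.474, -0.523, 0.476]
contact_force: [0.8, -0.7, -0.1]
finger_gap: 0.0157
```

Request:
servo_tool(moves=[[[20, 0, 0], [0, 0, 0], 255], [[40, 0, 0], [0, 0, 0], 255], [[58, 0, 0], [0, 0, 0], 255], [[64, 0, 0], [0, 0, 0], 255], [[64, 0, 0], [0, 0, 0], 255]])

```text
clock: 64.4
eef_pos: [0.4659, 0.2876, 0.1458]
eef_rot: [0.525, 0.473, -0.523, 0.476]
contact_force: [-0.7, 0.2, -1.3]
finger_gap: 0.016
```

```bash
python3 -c "
from h import *
force(8)"
```

```text
F/pos [-0.0871 -0.1304 -0.8127  0.4662  0.2877  0.1463] sd [0.5002 0.4414 0.2929]
```

Request:
servo_tool(moves=[[[2, 0, 0], [0, 0, 0], 255], [[4, 0, 0], [0, 0, 0], 255], [[5.3, 0, 0], [0, 0, 0], 255], [[5.3, 0, 0], [0, 0, 0], 255]])

```text
clock: 65.3
eef_pos: [0.4657, 0.2874, 0.1407]
eef_rot: [0.525, 0.473, -0.523, 0.476]
contact_force: [-0.8, -0.3, 2.3]
finger_gap: 0.0157
```

```bash
python3 -c "
from h import *
force(8)"
```

```text
F/pos [-1.5185 -0.799   4.7318  0.4657  0.2874  0.1407] sd [0.5802 0.4174 0.6012]
```

Seated: upward force 4.7 N. Releasing and backing off upward.

Request:
servo_tool(moves=[[[-0.3, 0, 0], [0, 0, 0], 225], [[-0.3, 0, 0], [0, 0, 0], 200], [[-0.3, 0, 0], [0, 0, 0], 150], [[-0.3, 0, 0], [0, 0, 0], 100], [[-0.3, 0, 0], [0, 0, 0], 60]])

```text
clock: 66.32
eef_pos: [0.4658, 0.2875, 0.1405]
eef_rot: [0.525, 0.474, -0.523, 0.476]
contact_force: [-0.8, 0.0, 0.4]
finger_gap: 0.0471
```

Request:
servo_tool(moves=[[[0, 0, 0], [0, 0, 0], 60], [[-20, 0, 0], [0, 0, 0], 60], [[-60, 0, 0], [0, 0, 0], 60], [[-110, 0, 0], [0, 0, 0], 60], [[-120, -30, 50], [0, 0, 0], 60]])

```text
clock: 66.95
eef_pos: [0.4344, 0.2427, 0.2638]
eef_rot: [0.528, 0.473, -0.519, 0.478]
contact_force: [0.4, -1.2, -0.5]
finger_gap: 0.0719
```

Request:
servo_tool(moves=[[[0, -40, 50], [0, 0, 0], 60], [[0, -80, 100], [0, 0, 0], 60], [[0, -110, 150], [0, 0, 0], 60], [[0, -110, 200], [0, 0, 0], 60], [[0, -110, 200], [0, 0, 0], 60]])

```text
clock: 67.58
eef_pos: [0.3007, 0.0498, 0.2601]
eef_rot: [0.527, 0.471, -0.524, 0.475]
contact_force: [-0.9, 0.8, 0.2]
finger_gap: 0.0719
```

```bash
python3 -c "
from h import *
state()
t=snapshot('top');d=snapshot('side')
print([(np.round(r['box'],1).tolist(),round(r['score'],2)) for r in search_frame(d,'smear_wand')[:2]],'start [190,131,202,185]')
g=cv2.cvtColor(d['frame'],cv2.COLOR_RGB2GRAY)
for r in range(130,158,3): print(r,g[r,184:202].tolist())
for z,n,lo,hi in((.088,'dome',86,98),(.114,'knob',22,29),(.022,'flange',110,122),(.014,'base',165,175)):
  A=ortho(t,z,.491,.691,-.09,.11)
  h=cv2.HoughCircles(cv2.GaussianBlur(cv2.cvtColor(A,cv2.COLOR_BGR2GRAY),(5,5),0),cv2.HOUGH_GRADIENT,1,40,param1=60,param2=8,minRadius=lo,maxRadius=hi)
  if h is not None: u=h[0][0];print(n,u[2]/2,.691-u[1]*.0005,.11-u[0]*.0005)
print([b for b in seg(t,(14,110,90),(32,255,255),.007) if .38<b[0]<.66 and abs(b[1])<.3])
for q,z in(('coax_adapter_1',.008),('marker_red',.006),('tag_badge',0),('flux_bottle',.09),('shield_block_2',.02)):
  for r in search_frame(t,q)[:2]:
    b=r['box'];print(q,round(r['score'],2),onz(t,((b[0]+b[2])/2,(b[1]+b[3])/2),z)[:2].round(3))
"
```

```text
{'clock': np.float64(67.575), 'eef_pos': array([0.3007, 0.0498, 0.2601]), 'eef_rot': array([ 0.5275,  0.4707, -0.5243,  0.4746]), 'contact_force': array([-0.8722,  0.774 ,  0.2242]), 'finger_gap': np.float64(0.0719), 'qpos': array([-6.4800e-02, -1.8880e-01,  1.8662e+00, -6.0000e-04,  1.4571e+00,
        4.1700e-02])}
[([187.5, 129.9, 200.9, 186.9], 0.59)] start [190,131,202,185]
130 [106, 76, 110, 106, 107, 106, 107, 109, 107, 105, 106, 105, 107, 104, 103, 78, 75, 84]
133 [105, 83, 105, 104, 92, 188, 164, 172, 174, 230, 222, 97, 99, 104, 99, 82, 76, 83]
136 [104, 109, 100, 97, 64, 113, 116, 120, 137, 138, 135, 101, 98, 99, 97, 85, 78, 83]
139 [104, 104, 98, 100, 97, 90, 105, 111, 129, 129, 129, 114, 142, 155, 139, 127, 71, 76]
142 [107, 103, 84, 143, 139, 63, 77, 83, 87, 84, 83, 68, 86, 96, 95, 96, 85, 77]
145 [105, 106, 113, 80, 96, 82, 105, 101, 128, 129, 127, 103, 55, 51, 59, 80, 95, 71]
148 [109, 109, 114, 56, 59, 56, 71, 94, 110, 95, 84, 77, 84, 101, 119, 120, 112, 68]
151 [73, 57, 54, 57, 53, 47, 89, 117, 125, 131, 134, 137, 127, 120, 204, 232, 228, 228]
154 [53, 126, 123, 122, 65, 22, 28, 41, 48, 34, 35, 27, 32, 26, 38, 140, 226, 227]
157 [106, 75, 70, 57, 66, 93, 133, 173, 171, 154, 171, 209, 208, 207, 216, 222, 232, 229]
dome 44.05 0.59075 0.011249997
knob 11.6 0.59274995 0.011249997
flange 57.95 0.59174997 0.011249997
base 83.9 0.59274995 0.011249997
[]
coax_adapter_1 0.59 [0.42  0.164]
coax_adapter_1 0.47 [ 0.712 -0.121]
marker_red 0.46 [ 0.451 -0.354]
marker_red 0.21 [0.584 0.008]
tag_badge 0.88 [0.634 0.24 ]
flux_bottle 0.58 [0.584 0.007]
flux_bottle 0.54 [ 0.69  -0.109]
shield_block_2 0.66 [ 0.691 -0.198]
```

```bash
python3 -c "
from h import *
print(finish_job())"
```

```text
the job is handed in; nothing more can be done
None
```

The job is done and handed in at about 68 s of robot time. No verdict came back.

**Stacking:** All four brass discs are on the plate with the lead disc on top. After each placing I checked, the images put the stack within about 3 mm of the centre. The cap went over it and was released seated. The green look-alikes were not touched.

**Wipe:** The nib went down at the pin and ran once clockwise at about 42 mm/s, then lifted straight off at the pin.
- **Pressure:** measured force put the spring about 3–4 mm in at each of the five points where I measured it, well short of its stop.
- **Path:** four of the five image checks round the circle put the nib 66–69 mm from the axis. The fifth, about 104° round from the pin, first read 68–71 mm, against the 71 mm limit. Re-referenced to the base's edge it came to about 69 mm, or about 70 mm from the cap's axis. I trimmed inward there and the later readings were about 67 mm.
- **Not checked:** the far side of the circle, where the cap hid the nib, was run on the arm's own position only.

**Last checks:**
- The cap and base centres both read about (0.592, 0.011), unchanged by the wipe.
- The wand is back in its rest, and its pixels match those from before I lifted it.
- The pen, adapter, tag, bottle and slab are within about 10 mm of their first readings, which is within measurement error.
- The hand is clear of everything.

**Disagreements and limits:**
- The two cameras differed by about 5 mm in y. I relied on the top camera, which agreed with the arm.
- A side-camera check during the wipe suggested the cap sits 1–3 mm toward +y of the base. The top camera showed no such offset at the end, and either reading is within the 7 mm allowed.
- The stack could not be seen again once it was capped.

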